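Restock the capsule drawer and set it back on its line

ROBOT

A 6-joint arm with a two-finger parallel gripper is mounted at the origin on the work surface. World frame = base frame: x ahead of the robot, y to its left, z up, the work surface at z = 0. Lengths are in mm, angles in rad, forces in N, time in s.
With the tool pointing down it reaches from about 350 to 975 mm from the base axis. Payload 7.1 kg.
Tool frame: the origin (TCP) lies at the very end of the fingers, on their centre line; the grasp point (between the pads) lies 19 mm behind it (arm.pinch_z is the distance from the TCP to the grasp point, in mm); x points along the fingers, y is the direction in which the jaws open and shut, and the axes are right-handed (so a half turn about x gives the same grasp; the last joint's range is limited). The gripper opens to 88 mm and grips with 3 to 60 N. Pads are 20 mm wide; open, the fingers measure 115 mm over their backs; the gripper's body (75 mm by 178 mm) begins 61 mm behind the grasp point.
Start: joints at [-1.352, 0.423, 1.63, -0, 1.089, -0.019], TCP at [147.247, -607.39, 222.675] pointing down, gripper open.
Joint ranges: [-3, 3], [-0.9, 2.11], [0.09, 2.58], [-1.31, 4.45], [0.11, 2.69], [-2.54, 2.54]. Speed limits (rad/s): [2.39, 2.39, 3.01, 3.14, 3.14, 3.14].

INTERFACE

Orientations are given as a rotation vector (axis times angle).
In Python, from workcell import arm gives the robot as it stands.
- The arm moves only by the shell command python3 -m handwheel 'ROWS' [FORCE]. ROWS is text: rows parted by semicolons, each of 7 numbers parted by spaces: the shift along the world's x, y, z in cm, then the turn, a rotation vector about the world's x, y, z in rad, then the opening, from -1 (shut) to 1 (fully open), so that 0 is half open. A call has 1 to 5 rows; each row is the pose to reach, as a shift and turn from the pose measured when the call began; what a row does not reach only later rows make up. A row lasts 1/12 s, in which the tool goes at most 41.7 mm and 7.16 degrees, less where a joint would pass 70% of its speed; a pose out of reach is approached as far as the arm can. A call with a gripper value outside its range is refused whole. The fingers move at their own pace and stop on an object; FORCE is the grip in N (left out, the last holds). Time passes only in rows, so rows that repeat a pose let the fingers close. It gives the time, the measured TCP pose, the force and the opening at its end, in the units of the state.
- arm.get_state(): the state, without advancing time (a new reading comes with each control period).
- arm.camera(name): name is "scene" or "top"; returns a dict with "color" (480x640x3 uint8, red, green, blue), "vertical_fov" (degrees; the focal length in pixels is half the picture's height over the tangent of half this angle, whatever the lens; pixels are square), "cx", "cy" (the principal point, pixels), "origin" and "attitude" of the camera in the world. Camera axes: x right, y down, z forward; pixel columns grow to the right and rows downward; lengths in mm; the calibration is good to about 2 mm. A picture is of the moment at which its call begins. There is no depth.
- arm.sign_off(): hands the job in, once; it reports no verdict.
Trained networks look in a picture, given as the dict that the camera call returned (one of the last four; its "shot" number tells which), for a name from the list of things; names that differ only in an ending like _2 or _b are one class to them, and where a whole thing is asked for, a point or a joint stands for the part that bears it (a point fixed in the world has none). Each returns a list of dicts, best first, with "confidence" (0 to 1); they miss things now and then, are a little off and sometimes report something else, mostly with a low value. They report only what shows in the picture. A call takes as long as a camera call.
- arm.recognise(picture, target): "box" ([centre column, centre row, width, height] in pixels, round what is visible of it).
- arm.mark_of(picture, target): "centre" ([row, column] in pixels: a listed point, or the origin of a listed thing).
The state is a dict: "time_s": time; "joint_pos": joint angles; "dq": joint speeds; "tau": joint torques, N m; "ee_pos": TCP position; "tcp_rot": TCP orientation; "wrist_force": force on the tool from outside, world axes, zero at the start; "ft_torque": the same for the moment, N m; "gripper_width": finger opening in mm.
Only numpy, scipy, OpenCV 4.12 (cv2) and the standard library are available. Lean on these libraries where they do the work, as an engineer would, in place of code of your own. Each camera call takes 0.05 s, during which the arm holds its last target.

TASK

Restock the coffee corner's capsule drawer: take the used brown capsules out of the open drawer and put them in the steel bin, put every fresh blue capsule from the worktop into the drawer, and push the drawer in until it clicks home. Then push the whole drawer unit away from you until its rear edge lies on the white tape line, square to it across the unit's whole width, and leave the other things on the worktop where they are.

Things in the scene. Friction and masses are not known exactly. Their poses are not given: they have to be found in the camera images.
- line: Straight strip of white tape stuck on the wooden worktop, 6 mm wide, 460 mm long, 0.6 mm thick (no step: things slide over it). Origin at the middle of the strip at table height; its y axis runs along the strip, its x axis points across it, away from the robot. Its middle is the mark.
- unit: Low black case, 136 mm deep (x), 270 wide (y), 60 high, with a wooden rim round its top, 8 mm thick, z 60 to 74 mm, that can be pinched. Loose on rubber feet, 0.85 kg, slides at 4 to 8 N. Origin: middle of its underside; x points to its rear, away from the robot. Case front at x = -68 mm, rear face at +68. The shut drawer's flat front is at x = -76 mm; the drawer opens to -x.
- unit_rear_left (a point): Left (+y) end of the unit's rear edge, at table height: unit frame (68, 135, 0) mm.
- unit_rear_right (a point): Right (-y) end of the unit's rear edge, at table height: unit frame (68, -135, 0) mm.
- drawer (a joint): Drawer opening (m): 0 shut, 0.100 fully open, starts 0.090 to 0.098. Runs at 0.3 N; from 17 mm a spring catch resists, up to 2 N (too little to move the unit); past 7 mm it draws the drawer home and holds it: the click. Flat grey front without handle, 264 mm wide, 8 thick, 5 to 57 mm above the table, its face at unit x = -76 mm minus the opening.
- drawer_in (a point): Centre of the drawer's inner floor, 12 mm above the table; axes as the unit's; moves with the drawer. Inside: 112 mm long (x), 226 wide (y), side walls 34 mm and front 45 mm above the floor. Only the drawn-out part, as long as the opening and next to the front, is reached from above.
- bin_in (a point): Centre of the inner floor (3 mm above the table) of the fixed plain grey steel bin for used capsules: open box, 130 x 130 mm outside, 124 mm inside, 65 mm high.
- condiments: Wooden condiment box with sachets, 120 x 120 mm, 55 mm high, fixed; not the bin. Origin at the middle of its underside.
- fresh1_mid (a point): Centre of a fresh capsule: deep blue dome standing on its foil, 34 mm diameter, 28 mm tall, 14 g, at first standing on the worktop. Its z axis is the capsule's axis. May be absent.
- fresh2_mid (a point): Centre of a fresh capsule: deep blue dome standing on its foil, 34 mm diameter, 28 mm tall, 14 g, at first standing on the worktop. Its z axis is the capsule's axis. May be absent.
- fresh3_mid (a point): Centre of a fresh capsule: deep blue dome standing on its foil, 34 mm diameter, 28 mm tall, 14 g, at first standing on the worktop. Its z axis is the capsule's axis. May be absent.
- fresh4_mid (a point): Centre of a fresh capsule: deep blue dome standing on its foil, 34 mm diameter, 28 mm tall, 14 g, at first standing on the worktop. Its z axis is the capsule's axis. May be absent.
- used1_mid (a point): Centre of a used capsule: brown dome with pierced top, standing on its foil, 34 mm diameter, 28 mm tall, 14 g, at first standing in the open drawer. Its z axis is the capsule's axis. May be absent.
- used2_mid (a point): Centre of a used capsule: brown dome with pierced top, standing on its foil, 34 mm diameter, 28 mm tall, 14 g, at first standing in the open drawer. Its z axis is the capsule's axis. May be absent.
- used3_mid (a point): Centre of a used capsule: brown dome with pierced top, standing on its foil, 34 mm diameter, 28 mm tall, 14 g, at first standing in the open drawer. Its z axis is the capsule's axis. May be absent.
- mug: Blue mug, 78 mm wide, 90 mm tall, loose, standing by; to be left alone. Origin at the middle of its underside.
- lids: Stack of white cup lids, 86 mm wide, 44 mm tall, loose, standing by; to be left alone. Origin at the middle of its underside.
- cups: Stack of sand-coloured paper cups, 80 mm wide, 130 mm tall, loose, standing by; to be left alone. Origin at the middle of its underside.
- jug: Small steel milk jug, 86 mm wide, 100 mm tall, loose, standing by; to be left alone. Origin at the middle of its underside.
- spoon: Steel teaspoon, 140 mm long, lying flat, loose, standing by; to be left alone. Origin at the spoon, on the worktop.
- carton: Orange sugar carton, 100 x 130 x 170 mm, loose, standing by; to be left alone. Origin at the middle of its underside.
- tin: Green coffee tin, 90 mm wide, 130 mm tall, loose, standing by; to be left alone. Origin at the middle of its underside.

How it is judged:
By the outcome, as a careful person would: the job done as asked, in the order asked, and still so for the second after the job is handed in, with the robot touching nothing.
Of used1, used2, used3 only 2 to 3 are there at a start; the rules pass over those that are not, and their reading is None.
Of fresh1, fresh2, fresh3, fresh4 only 3 to 4 are there at a start; the rules pass over those that are not, and their reading is None.
At some moment in a run one of fresh1, fresh2, fresh3, fresh4 may be knocked a few centimetres aside while the robot is not near it.
Once in a run the grip may slacken for a moment while it holds something.
It also fails if it takes over 210 s, if anything falls off the work surface, if the arm or the gripper's body presses on something with over 40 N, if the wrist force passes 120 N, or if a joint passes its speed limit or range.

## Working session

There is one attempt and no reset: what is moved stays moved. The work goes in short steps, Python scripts to look and compute and a shell command to move; the robot and the scene stay as the last step left them, time stands still between calls to the robot, and variables do not carry over. Pictures are saved under pics/ and viewed, and the job is handed in when it is done.

```bash
ls; mkdir -p pics
cat > h.py <<'E'
import numpy as np, cv2
from workcell import arm
def K(p):
    h=p["color"].shape[0]; return h/2/np.tan(np.radians(p["vertical_fov"])/2)
def R(p):
    a=np.array(p["attitude"],float)
    if a.shape==(3,3): return a
    return cv2.Rodrigues(a)[0]
def ray(p,col,row,z):
    f=K(p); d=R(p)@np.array([(col-p["cx"])/f,(row-p["cy"])/f,1.]); o=np.array(p["origin"],float)
    return o+d*(z-o[2])/d[2]
def proj(p,X):
    c=R(p).T@(np.array(X,float)-np.array(p["origin"],float)); f=K(p)
    return c[0]/c[2]*f+p["cx"],c[1]/c[2]*f+p["cy"]
def save(p,n): cv2.imwrite("pics/"+n,p["color"][:,:,::-1])
E
python3 - <<'E'
from h import *
for n in ["scene","top"]:
    p=arm.camera(n); save(p,n+"0.png"); print(n,{k:v for k,v in p.items() if k!="color"})
s=arm.get_state(); print(s)
E
```

```text
pics
scene {'vertical_fov': 47.77259177370666, 'cx': 318.84884043490666, 'cy': 234.29431647061858, 'origin': array([1440.41343615, -867.08270109, 1327.81551123]), 'attitude': array([-2.18988567, -0.97605922,  0.38584149]), 'shot': 1}
top {'vertical_fov': 51.4622064018426, 'cx': 313.5616091243879, 'cy': 238.95976255970675, 'origin': array([ 303.09765363,  -22.6567417 , 1401.26580355]), 'attitude': array([-2.1450994 ,  2.09978422, -0.20118136]), 'shot': 2}
{'time_s': 0.1, 'joint_pos': array([-1.35200714e+00,  4.23771025e-01,  1.63061554e+00, -4.51246692e-05,
        1.08862753e+00, -1.89794523e-02]), 'dq': array([-9.68831919e-04, -4.33338843e-04, -3.05087700e-03, -6.82706037e-04,
        8.95087405e-04, -7.56175511e-05]), 'tau': array([ 7.28945743e-04, -5.45612419e+01, -2.74325269e+01,  6.45769620e-02,
        1.88031374e-02, -3.57299803e-05]), 'ee_pos': array([ 147.12233362, -606.90518828,  221.97454772]), 'tcp_rot': array([ 2.09565055,  0.25185403, -2.09603374]), 'wrist_force': array([-0.35389358,  0.11427574, -0.02403576]), 'ft_torque': array([-0.00807979, -0.03221354, -0.02111406]), 'gripper_width': 87.77037727792263}
```

View pics/scene0.png

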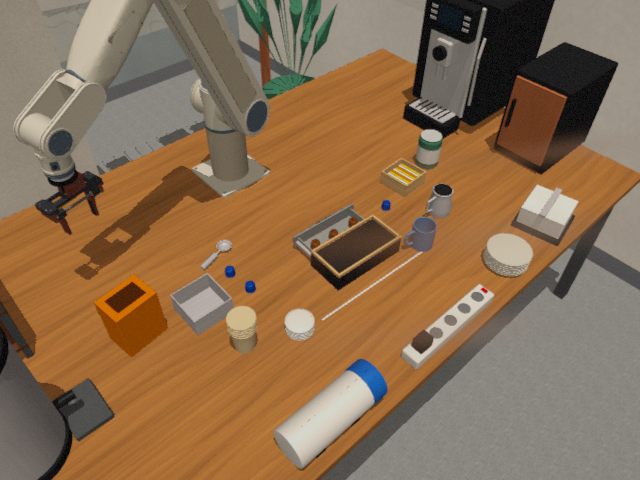

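View pics/top0.png

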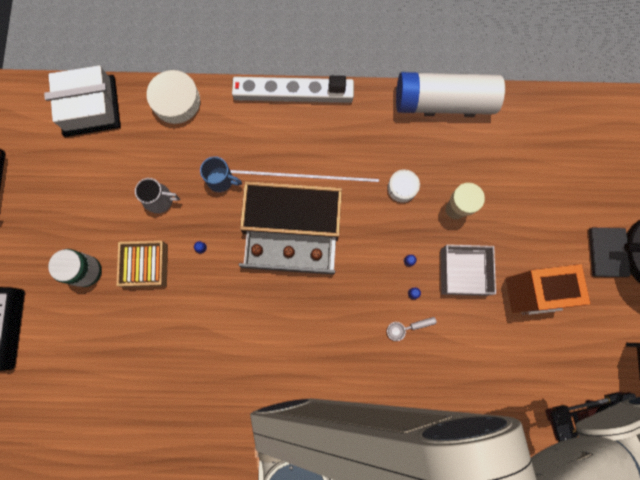

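Run:
```python
from h import *
z=dict(line=0,unit=0,unit_rear_left=0,unit_rear_right=0,drawer_in=12,bin_in=3,condiments=0,fresh1_mid=14,used1_mid=26,mug=0,lids=0,cups=0,jug=0,spoon=0,carton=0,tin=0)
ps=[arm.camera("top"),arm.camera("scene")]
for p,n in zip(ps,"TS"):
  for t,h in z.items():
    for r in arm.mark_of(p,t):
        if r["confidence"]<.25: continue
        y,x=r["centre"]; print(n,t,round(r["confidence"],2),"px",round(x),round(y),"w",ray(p,x,y,h).round(0)[:2])
```

```text
T line 0.78 px 298 179 w [747.  29.]
T line 0.55 px 85 269 w [469. 624.]
T unit 0.58 px 292 214 w [644.  45.]
T unit_rear_right 0.34 px 413 293 w [ 423. -303.]
T drawer_in 0.95 px 286 248 w [542.  56.]
T bin_in 0.83 px 465 272 w [ 484. -449.]
T condiments 0.77 px 150 268 w [477. 442.]
T fresh1_mid 0.47 px 408 262 w [ 508. -288.]
T fresh1_mid 0.42 px 287 254 w [522.  54.]
T used1_mid 0.44 px 314 257 w [516. -24.]
T mug 0.57 px 216 178 w [746. 269.]
T lids 0.88 px 403 189 w [ 726. -278.]
T cups 0.83 px 456 212 w [ 658. -430.]
T jug 0.96 px 158 201 w [674. 433.]
T spoon 0.64 px 407 332 w [ 314. -284.]
T spoon 0.43 px 256 248 w [540. 143.]
T carton 0.83 px 531 293 w [ 428. -634.]
T carton 0.61 px 408 331 w [ 318. -288.]
T carton 0.29 px 299 178 w [752.  26.]
T tin 0.58 px 86 269 w [469. 623.]
S line 0.75 px 378 282 w [761.  22.]
S line 0.71 px 358 262 w [662.  35.]
S line 0.68 px 242 344 w [ 663. -436.]
S unit 0.88 px 360 260 w [657.  47.]
S unit_rear_left 0.78 px 396 250 w [709. 167.]
S unit_rear_left 0.48 px 299 328 w [ 730. -279.]
S unit_rear_right 0.84 px 339 291 w [705. -97.]
S drawer_in 0.88 px 335 236 w [532.  53.]
S bin_in 0.89 px 205 307 w [ 482. -443.]
S condiments 0.72 px 403 186 w [501. 436.]
S fresh1_mid 0.6 px 250 290 w [ 527. -305.]
S fresh1_mid 0.48 px 315 244 w [514. -25.]
S used1_mid 0.49 px 315 243 w [522. -32.]
S mug 0.92 px 419 243 w [739. 250.]
S mug 0.72 px 386 204 w [527. 310.]
S lids 0.91 px 298 328 w [ 726. -282.]
S cups 0.82 px 243 342 w [ 658. -430.]
S cups 0.7 px 386 204 w [529. 314.]
S jug 0.77 px 436 210 w [670. 425.]
S spoon 0.52 px 216 259 w [ 341. -305.]
S spoon 0.46 px 315 245 w [509. -19.]
S carton 0.63 px 141 335 w [ 442. -637.]
S carton 0.46 px 402 180 w [476. 460.]
S tin 0.66 px 245 342 w [ 661. -425.]
S tin 0.58 px 423 161 w [452. 610.]
```

```bash
cat >> h.py <<'E'
def blobs(p,kind,amin=15):
    hsv=cv2.cvtColor(p["color"],cv2.COLOR_RGB2HSV); H,S,V=[hsv[:,:,i].astype(int) for i in range(3)]
    if kind=="blue": m=(H>108)&(H<130)&(S>150)&(V>50)
    n,l,st,c=cv2.connectedComponentsWithStats(m.astype(np.uint8))
    return [(c[i],st[i][4]) for i in range(1,n) if st[i][4]>=amin]
E
python3 - <<'E'
from h import *
for n in ["top","scene"]:
    p=arm.camera(n)
    for c,a in blobs(p,"blue"): print(n,c.round(1),a,ray(p,c[0],c[1],15).round(1)[:2])
    im=p["color"][:,:,::-1]
    if n=="top": cr=im[150:290,180:390]; k=3.8
    else: cr=im[190:330,280:460]; k=4
    cv2.imwrite(f"pics/{n}1.png",cv2.resize(cr,None,fx=k,fy=k,interpolation=cv2.INTER_CUBIC))
E
```

```text
top [409.7  88.3] 514 [1035.5 -299.9]
top [199.1 246.6] 64 [538.8 302.3]
top [410.5 259.3] 51 [ 515.4 -294.2]
top [414.9 292.5] 53 [ 422.3 -305. ]
scene [385.6 205.3] 61 [542.4 292.5]
scene [229.6 271.3] 80 [ 425.6 -309.3]
scene [250.7 288.1] 48 [ 524.7 -300.9]
scene [357.8 361.8] 21 [ 929.4 -238.1]
```

View pics/top1.png

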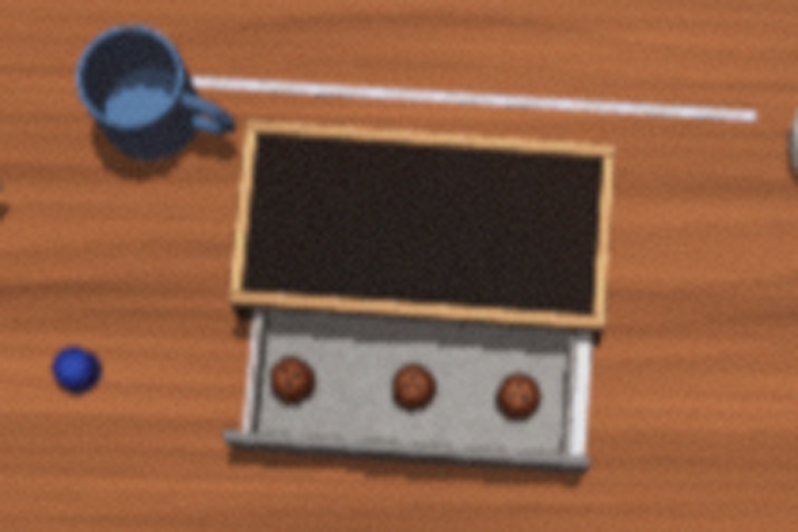

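View pics/scene1.png

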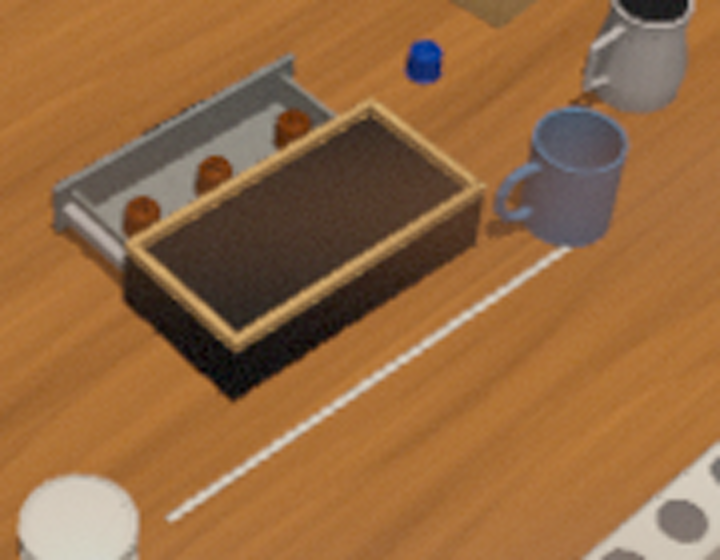

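```bash
cat >> h.py <<'E'
def unitfit(cornsT,pT,cornsS=None,pS=None):
    # corners order RL,RR,FR,FL at z=74 ; fit x,y,yaw
    from scipy.optimize import least_squares
    L=np.array([[68,135],[68,-135],[-68,-135],[-68,135]])
    def res(v):
        c,s=np.cos(v[2]),np.sin(v[2]); r=[]
        for cs,p in ((cornsT,pT),(cornsS,pS)):
            if cs is None: continue
            for l,q in zip(L,cs):
                if q is None: continue
                a=proj(p,[v[0]+c*l[0]-s*l[1],v[1]+s*l[0]+c*l[1],74]); r+= [a[0]-q[0],a[1]-q[1]]
        return r
    o=least_squares(res,[640,45,0],x_scale=[1,1,.01]); return o.x,np.array(o.fun).round(1)
def linefit(p,box):
    r0,r1,c0,c1=box; hsv=cv2.cvtColor(p["color"],cv2.COLOR_RGB2HSV)[r0:r1,c0:c1]
    m=(hsv[:,:,1]<75)&(hsv[:,:,2]>120); ys,xs=np.nonzero(m)
    W=np.array([ray(p,x+c0,y+r0,0)[:2] for x,y in zip(xs,ys)])
    b=np.polyfit(W[:,1],W[:,0],1); r=W[:,0]-np.polyval(b,W[:,1]); k=abs(r)<8
    b=np.polyfit(W[k,1],W[k,0],1); return b,k.sum(),W[k,1].min(),W[k,1].max()
E
python3 - <<'E'
from h import *
T=arm.camera("top"); S=arm.camera("scene")
ct=np.array([(250,122),(613,148),(602,328),(233,304)])/3.8+[180,150]
cs=np.array([(485,185),(235,348),(128,245),(372,102)])/4+[280,190]
print(unitfit(ct,T)); print(unitfit(cs,S)); print(unitfit(ct,T,cs,S))
print(linefit(T,(165,190,245,385)),linefit(S,(250,325,322,420)))
# triangulate blobs
import itertools
def blob2(p,lo,hi,smin,vmin,roi,amin):
    hsv=cv2.cvtColor(p["color"],cv2.COLOR_RGB2HSV).astype(int)
    m=(hsv[:,:,0]>=lo)&(hsv[:,:,0]<=hi)&(hsv[:,:,1]>smin)&(hsv[:,:,2]>vmin)
    M=np.zeros_like(m); r0,r1,c0,c1=roi; M[r0:r1,c0:c1]=m[r0:r1,c0:c1]
    n,l,st,c=cv2.connectedComponentsWithStats(M.astype(np.uint8))
    return [(c[i].round(1),st[i][4],st[i][:4]) for i in range(1,n) if st[i][4]>=amin]
for n,p,zz in(("T",T,14),("S",S,14)):
    for c,a,b in blob2(p,105,140,60,20,(190,480,0,640),30): print(n,"fresh",c,a,b,ray(p,c[0],c[1],zz)[:2].round(0))
for n,p,roi in(("T",T,(240,265,250,330)),("S",S,(210,250,305,366))):
    for c,a,b in blob2(p,0,14,110,20,roi,15): print(n,"used",c,a,b,ray(p,c[0],c[1],28)[:2].round(0))
E
```

```text
(array([ 6.38675661e+02,  4.14412448e+01, -4.79757982e-02]), array([-0.8, -0.1,  0.9, -0.4,  0.9,  0.4, -1. , -0.1]))
(array([ 6.47480195e+02,  3.64965561e+01, -4.58083658e-02]), array([ 0.7,  0.6,  0.5,  0.1, -1.2,  0.1, -0. , -1.1]))
(array([ 6.41602442e+02,  4.03803993e+01, -4.65929501e-02]), array([-0.4, -1. ,  1.3, -1.4,  1.3, -0.7, -0.6, -1. ,  0.2, -0.9,  0. ,
       -1.7, -1.5, -1.5, -0.4, -2.5]))
(array([4.22692805e-02, 7.59159335e+02]), np.int64(410), np.float64(-205.41711700860156), np.float64(185.60172504133885)) (array([4.03768560e-02, 7.58680653e+02]), np.int64(244), np.float64(-207.28251598563702), np.float64(218.72998114709026))
T fresh [199.6 246.7] 100 [194 242  12  11] [539. 301.]
T fresh [410.  259.8] 94 [405 255  11  11] [ 514. -293.]
T fresh [414.3 292.7] 99 [409 288  12  11] [ 422. -303.]
S fresh [385.6 205.1] 77 [382 200   9  11] [541. 294.]
S fresh [229.6 271.3] 101 [225 266  10  12] [ 425. -309.]
S fresh [249.9 286.5] 106 [245 281  11  12] [ 517. -298.]
S fresh [370.1 377.6] 778 [346 359  41  45] [ 986. -247.]
T used [256.5 249.7] 89 [252 245  10  11] [531. 139.]
T used [288.4 251.3] 87 [284 246  10  11] [529.  49.]
T used [316. 254.] 89 [311 249  11  11] [523. -28.]
S used [317.4 216.6] 177 [305 210  34  19] [433.  60.]
S used [352.5 221.3] 65 [349 217   9  10] [531. 135.]
S used [350.4 241. ] 386 [326 226  40  24] [594.  63.]
S used [332.7 232.9] 56 [329 229   9  10] [527.  45.]
S used [314.6 243.3] 68 [311 239   9  10] [523. -33.]
```

```bash
cat >> h.py <<'E'
def st():
    s=arm.get_state(); Rm=cv2.Rodrigues(np.array(s["tcp_rot"]))[0]
    print("t",round(s["time_s"],2),"p",s["ee_pos"].round(1),"yax",Rm[:,1].round(3),"xax",Rm[:,0].round(3),"F",s["wrist_force"].round(1),"w",round(s["gripper_width"],1),"j",s["joint_pos"].round(2)); return s,Rm
def go(x,y,yaw=None):
    # print shift in cm and turn about z to put jaws (tool y, mod pi) at heading yaw
    s,Rm=st(); a=np.arctan2(Rm[1,1],Rm[0,1]); 
    print("shift cm",((np.array([x,y])-s["ee_pos"][:2])/10).round(2))
    if yaw is not None: print("turn",round((yaw-a+np.pi/2)%np.pi-np.pi/2,3))
E
python3 -c "
from h import *
go(531,137,-.046)"
```

```text
t 2.0 p [ 147.3 -607.4  222.7] yax [ 0.236 -0.972  0.   ] xax [ 0. -0. -1.] F [ 0.8 -0.3  0.2] w 87.5 j [-1.35  0.42  1.63  0.    1.09 -0.02]
shift cm [38.37 74.44]
turn 1.287
```

```bash
python3 -m handwheel '37.6 57.7 0 0 0 1.29 0.25;37.6 57.7 0 0 0 1.29 0.25;37.6 57.7 0 0 0 1.29 0.25;37.6 57.7 0 0 0 1.29 0.25;37.6 57.7 0 0 0 1.29 0.25' 15; python3 -c "
from h import *
go(523,-30,-.046)"
```

```text
time_s: 2.42
ee_pos: [261.6, -431.2, 222.7]
tcp_rot: [1.705, 0.79, -1.705]
wrist_force: [1.5, -0.1, -0.1]
gripper_width: 57.8
t 2.42 p [ 261.6 -431.2  222.7] yax [ 0.763 -0.646  0.   ] xax [ 0. -0. -1.] F [ 1.5 -0.1 -0.1] w 57.8 j [-1.05  0.25  1.89  0.    1.   -0.35]
shift cm [26.14 40.12]
turn 0.657
```

```bash
python3 -m handwheel '26.1 40.1 -3 0 0 0.657 0.25;26.1 40.1 -3 0 0 0.657 0.25;26.1 40.1 -3 0 0 0.657 0.25;26.1 40.1 -3 0 0 0.657 0.25;26.1 40.1 -3 0 0 0.657 0.25' 15; python3 -c "
from h import *
go(523,-30,-.046)"
```

```text
time_s: 2.83
ee_pos: [375.0, -256.8, 210.0]
tcp_rot: [1.266, 1.171, -1.265]
wrist_force: [1.3, -0.1, 0.3]
gripper_width: 55.0
t 2.83 p [ 375.  -256.8  210. ] yax [ 0.997 -0.077  0.001] xax [ 0.001 -0.001 -1.   ] F [ 1.3 -0.1  0.3] w 55.0 j [-0.63  0.19  2.01  0.    0.95 -0.55]
shift cm [14.8  22.68]
turn 0.031
```

```bash
python3 -m handwheel '14.8 22.7 -5 0 0 0.031 0.25;14.8 22.7 -5 0 0 0.031 0.25;14.8 22.7 -5 0 0 0.031 0.25;14.8 22.7 -5 0 0 0.031 0.25;14.8 22.7 -5 0 0 0.031 0.25' 15;  python3 -m handwheel '4 6 -5 0 0 0 0.25;4 6 -5 0 0 0 0.25;4 6 -5 0 0 0 0.25' ; python3 -c "
from h import *
go(523,-30,-.046)
for n in ('top','scene'):
  p=arm.camera(n); save(p,n+'2.png')
  e=arm.get_state()['ee_pos'];print(n,proj(p,e))"
```

```text
time_s: 3.25
ee_pos: [487.0, -84.7, 172.3]
tcp_rot: [1.243, 1.185, -1.242]
wrist_force: [1.0, -0.3, 0.2]
gripper_width: 54.6
time_s: 3.5
ee_pos: [528.0, -20.8, 119.4]
tcp_rot: [1.241, 1.189, -1.241]
wrist_force: [-1.2, 0.3, -0.2]
gripper_width: 54.9
t 3.5 p [528.  -20.8 119.4] yax [ 0.999 -0.043 -0.   ] xax [-0.  0. -1.] F [-1.2  0.3 -0.2] w 54.9 j [-0.06  0.43  1.91  0.    0.8  -0.02]
shift cm [-0.5  -0.92]
turn -0.003
top (np.float64(313.95397959860026), np.float64(246.66584571610818))
scene (np.float64(317.9549958529675), np.float64(222.4072844993138))
```

```bash
python3 -m handwheel '-0.5 -0.9 -3 0 0 0 0.25;-0.5 -0.9 -3 0 0 0 0.25;-0.5 -0.9 -3 0 0 0 0.25' 15; python3 -c "
from h import *
go(523,-30,-.046)
e=arm.get_state()['ee_pos']
for n in ('top','scene'):
  p=arm.camera(n)
  u,v=proj(p,e); print(n,u,v); u=int(u);v=int(v)
  cv2.imwrite('pics/'+n+'3.png',cv2.resize(p['color'][v-60:v+60,u-80:u+80,::-1],None,fx=5,fy=5))"
```

```text
time_s: 3.85
ee_pos: [520.2, -33.5, 91.0]
tcp_rot: [1.24, 1.19, -1.245]
wrist_force: [0.6, 0.2, -0.1]
gripper_width: 54.7
t 3.85 p [520.2 -33.5  91. ] yax [ 0.999 -0.045 -0.003] xax [-0.003 -0.    -1.   ] F [ 0.6  0.2 -0.1] w 54.7 j [-0.09  0.47  1.94 -0.    0.73 -0.04]
shift cm [0.28 0.35]
turn -0.001
top 318.2111392639774 251.25467736000974
scene 314.19653457894975 229.45451696359913
```

View pics/scene3.png

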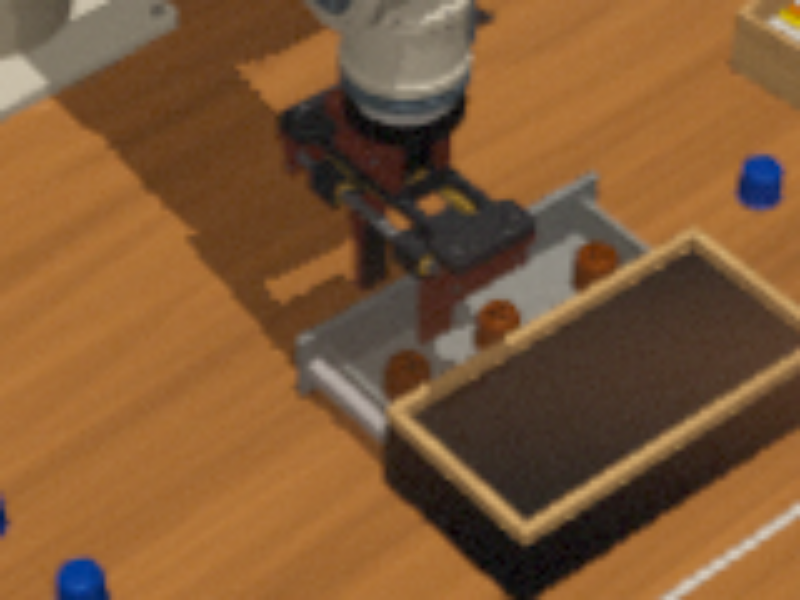

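View pics/top3.png

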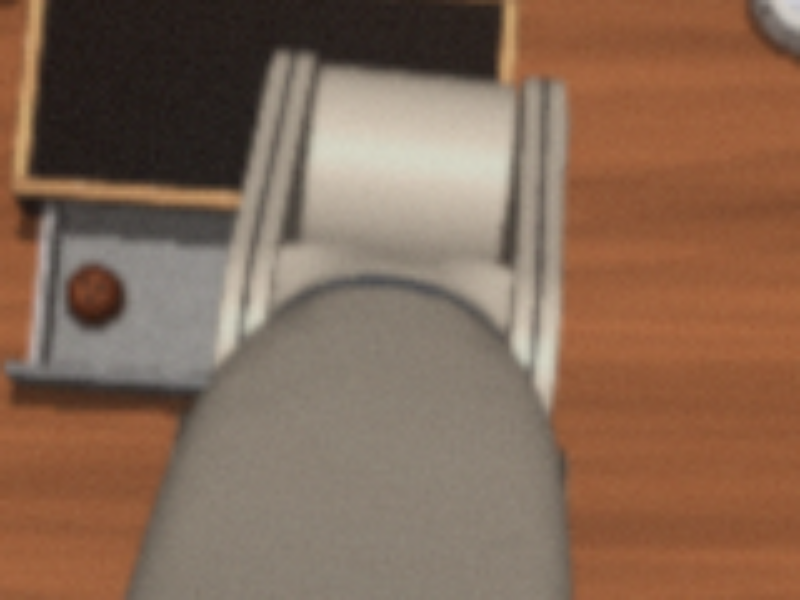

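```bash
python3 -m handwheel '0.5 0.3 -2.5 0 0 0 0.07;0.5 0.3 -2.5 0 0 0 0.07;0.5 0.3 -2.5 0 0 0 0.07;0.5 0.3 -2.5 0 0 0 0.07' 15; python3 -c "
from h import *
go(525,-30,-.046)
e=arm.get_state()['ee_pos']
for n in ('scene',):
  p=arm.camera(n)
  u,v=proj(p,e); print(n,u,v); u=int(u);v=int(v)
  cv2.imwrite('pics/'+n+'4.png',cv2.resize(p['color'][v-45:v+45,u-60:u+60,::-1],None,fx=6,fy=6,interpolation=cv2.INTER_CUBIC))"
```

```text
time_s: 4.28
ee_pos: [527.5, -30.5, 68.7]
tcp_rot: [1.242, 1.186, -1.241]
wrist_force: [0.1, -0.0, 0.0]
gripper_width: 46.9
t 4.28 p [527.5 -30.5  68.7] yax [ 0.999 -0.045  0.002] xax [ 0.002 -0.001 -1.   ] F [ 0.1 -0.   0. ] w 46.9 j [-0.08  0.52  1.93 -0.    0.69 -0.03]
shift cm [-0.25  0.05]
turn -0.001
scene 316.3309486405286 235.06572685740656
```

View pics/scene4.png

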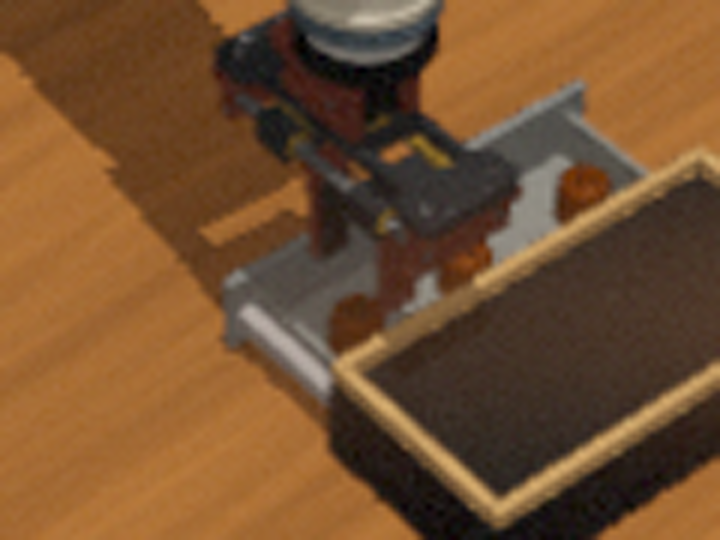

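```bash
python3 -m handwheel '-0.1 0.1 -2 0 0 0 0.07;-0.1 0.1 -4 0 0 0 0.07;-0.1 0.1 -5.2 0 0 0 0.07;-0.1 0.1 -5.2 0 0 0 0.07' 15;  python3 -m handwheel '0 0 0 0 0 0 -0.6;0 0 0 0 0 0 -0.6;0 0 0 0 0 0 -0.6;0 0 0 0 0 0 -0.6' 15
```

```text
time_s: 4.67
ee_pos: [525.3, -29.4, 15.4]
tcp_rot: [1.241, 1.188, -1.243]
wrist_force: [-1.1, 0.4, 0.3]
gripper_width: 46.7
time_s: 5.0
ee_pos: [525.9, -29.5, 16.3]
tcp_rot: [1.242, 1.187, -1.242]
wrist_force: [-0.1, 0.4, 0.3]
gripper_width: 33.7
```

```bash
python3 -m handwheel '0 0 4 0 0 0 -0.6;0 0 8 0 0 0 -0.6;0 -3 9.5 0 0 0 -0.6;-1 -7 9.5 0 0 0 -0.6;-1 -11 9.5 0 0 0 -0.6' 15;  python3 -c "
from h import *
go(483,-480,-.046)"
```

```text
time_s: 5.42
ee_pos: [515.8, -140.1, 113.4]
tcp_rot: [1.241, 1.186, -1.239]
wrist_force: [0.0, -0.6, -0.8]
gripper_width: 33.5
t 5.42 p [ 515.8 -140.1  113.4] yax [ 0.999 -0.042  0.003] xax [ 0.003 -0.002 -1.   ] F [ 0.  -0.6 -0.8] w 33.5 j [-0.29  0.45  1.9  -0.    0.79 -0.24]
shift cm [ -3.28 -33.99]
turn -0.004
```

```bash
python3 -m handwheel '-3.3 -34 0 0 0 0 -0.6;-3.3 -34 0 0 0 0 -0.6;-3.3 -34 0 0 0 0 -0.6;-3.3 -34 0 0 0 0 -0.6;-3.3 -34 0 0 0 0 -0.6' 15; python3 -m handwheel '-1.3 -13.5 0 0 0 0 -0.6;-1.3 -13.5 0 0 0 0 -0.6;-1.3 -13.5 0 0 0 0 -0.6;-1.3 -13.5 0 0 0 0 -0.6;-1.3 -13.5 0 0 0 0 -0.6' ; python3 -c "
from h import *
go(483,-480,-.046)
p=arm.camera('scene');
e=arm.get_state()['ee_pos'];u,v=proj(p,e);u=int(u);v=int(v);print(u,v)
cv2.imwrite('pics/scene5.png',cv2.resize(p['color'][v-45:v+60,u-60:u+60,::-1],None,fx=5,fy=5,interpolation=cv2.INTER_CUBIC))"
```

```text
time_s: 5.83
ee_pos: [495.3, -349.0, 113.4]
tcp_rot: [1.241, 1.185, -1.238]
wrist_force: [1.4, 0.3, 0.1]
gripper_width: 33.5
time_s: 6.25
ee_pos: [481.6, -487.6, 113.9]
tcp_rot: [1.243, 1.18, -1.241]
wrist_force: [-0.4, 0.2, -0.1]
gripper_width: 33.7
t 6.25 p [ 481.6 -487.6  113.9] yax [ 0.999 -0.046  0.005] xax [ 0.005 -0.004 -1.   ] F [-0.4  0.2 -0.1] w 33.7 j [-0.81  0.63  1.56  0.    0.95 -0.76]
shift cm [0.14 0.76]
turn -0.0
186 291
```

View pics/scene5.png

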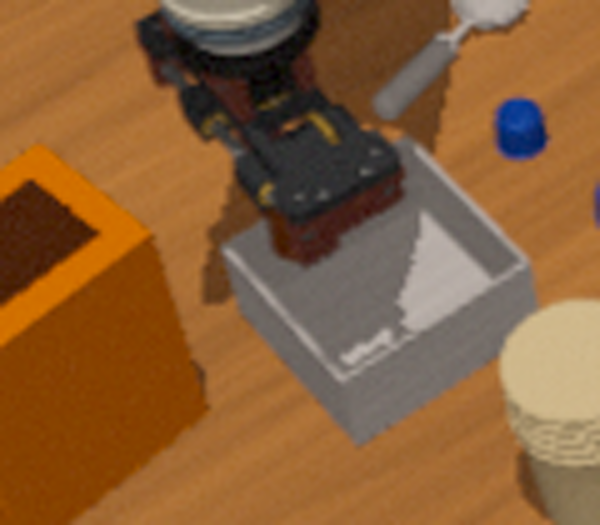

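```bash
python3 -m handwheel '0.1 0.8 -3 0 0 0 -0.6;0.1 0.8 -6.5 0 0 0 -0.6;0.1 0.8 -10 0 0 0 -0.6;0.1 0.8 -10.2 0 0 0 -0.6;0.1 0.8 -10.2 0 0 0 -0.6'; python3 -m handwheel '0 0 0 0 0 0 0.05;0 0 0 0 0 0 0.05;0 0 0 0 0 0 0.05;0 0 4 0 0 0 0.05;0 0 8 0 0 0 0.05' ; python3 -m handwheel '0 4 4 0 0 0 0.05;0 8 4 0 0 0 0.05;0 12 4 0 0 0 0.05'; python3 -c "
from h import *
go(531,47,-.046)
p=arm.camera('scene');
cv2.imwrite('pics/scene6.png',cv2.resize(p['color'][200:350,130:330,::-1],None,fx=4,fy=4,interpolation=cv2.INTER_CUBIC))"
```

```text
time_s: 6.72
ee_pos: [482.0, -474.2, 10.1]
tcp_rot: [1.242, 1.189, -1.24]
wrist_force: [0.1, -0.2, 0.5]
gripper_width: 33.7
time_s: 7.13
ee_pos: [480.8, -472.8, 89.7]
tcp_rot: [1.243, 1.194, -1.241]
wrist_force: [0.9, -0.3, 0.4]
gripper_width: 46.1
time_s: 7.38
ee_pos: [482.5, -362.9, 134.2]
tcp_rot: [1.244, 1.184, -1.239]
wrist_force: [1.4, 0.9, -0.8]
gripper_width: 46.1
t 7.38 p [ 482.5 -362.9  134.2] yax [ 0.999 -0.045  0.004] xax [ 0.004 -0.    -1.   ] F [ 1.4  0.9 -0.8] w 46.1 j [-0.67  0.5   1.74  0.    0.9  -0.62]
shift cm [ 4.85 40.99]
turn -0.001
```

View pics/scene6.png

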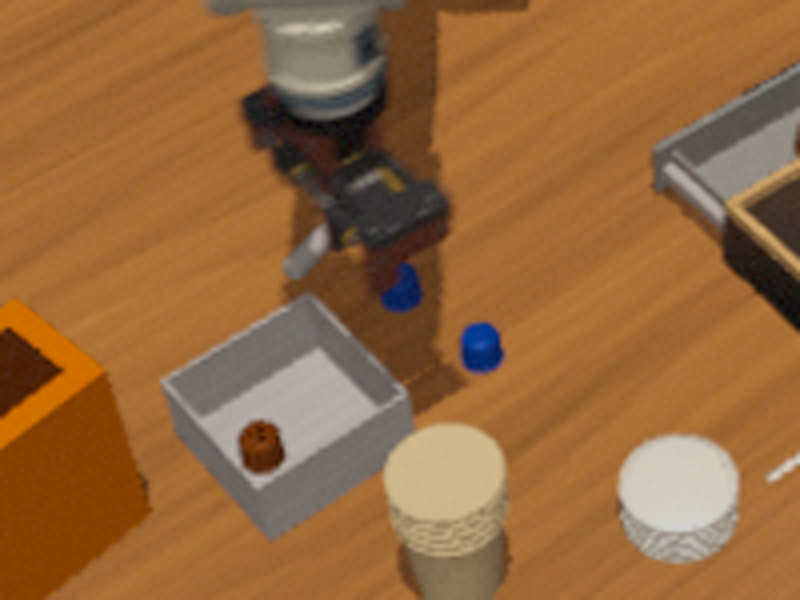

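```bash
python3 -m handwheel '4.8 41 -2 0 0 0 0.07;4.8 41 -2 0 0 0 0.07;4.8 41 -2 0 0 0 0.07;4.8 41 -2 0 0 0 0.07;4.8 41 -2 0 0 0 0.07'; python3 -m handwheel '2.5 21 -2 0 0 0 0.07;2.5 21 -2 0 0 0 0.07;2.5 21 -2 0 0 0 0.07;2.5 21 -2 0 0 0 0.07;2.5 21 -2 0 0 0 0.07' ;  python3 -c "
from h import *
go(530,47,-.046)"
```

```text
time_s: 7.85
ee_pos: [504.7, -153.3, 122.3]
tcp_rot: [1.246, 1.192, -1.238]
wrist_force: [0.7, 0.6, 0.1]
gripper_width: 47.4
time_s: 8.27
ee_pos: [529.6, 53.3, 104.2]
tcp_rot: [1.247, 1.19, -1.236]
wrist_force: [0.2, -0.2, -0.0]
gripper_width: 46.8
t 8.27 p [529.6  53.3 104.2] yax [ 0.999 -0.043  0.003] xax [ 0.004  0.006 -1.   ] F [ 0.2 -0.2 -0. ] w 46.8 j [0.07 0.46 1.91 0.01 0.76 0.11]
shift cm [ 0.04 -0.63]
turn -0.003
```

```bash
python3 -m handwheel '0.1 -0.6 -4 0 0 0 0.07;0.1 -0.6 -4 0 0 0 0.07;0.1 -0.6 -4 0 0 0 0.07'; python3 -c "
from h import *
go(530,47,-.046)
p=arm.camera('scene');
cv2.imwrite('pics/scene7.png',cv2.resize(p['color'][190:290,280:420,::-1],None,fx=5,fy=5,interpolation=cv2.INTER_CUBIC))"
```

```text
time_s: 8.52
ee_pos: [529.1, 47.4, 63.8]
tcp_rot: [1.245, 1.193, -1.238]
wrist_force: [-0.4, 0.3, 0.6]
gripper_width: 46.8
t 8.52 p [529.1  47.4  63.8] yax [ 0.999 -0.043 -0.   ] xax [ 0.     0.005 -1.   ] F [-0.4  0.3  0.6] w 46.8 j [0.06 0.53 1.93 0.01 0.68 0.1 ]
shift cm [ 0.09 -0.04]
turn -0.003
```

View pics/scene7.png

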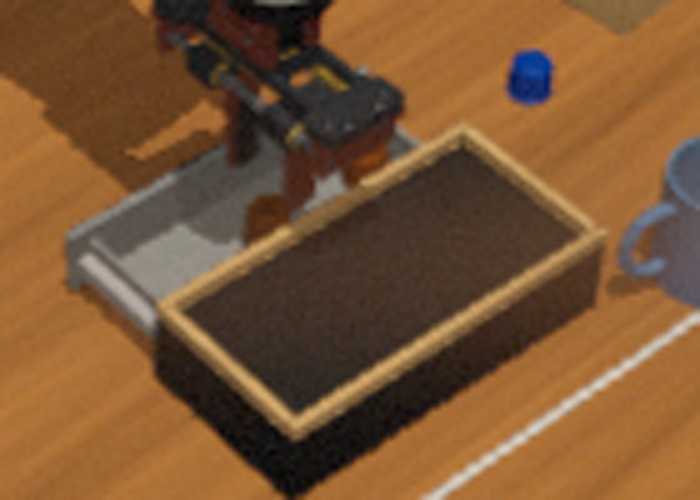

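Gripper above the middle capsule, as for the first; descend and grip.

```bash
python3 -m handwheel '0 0 -3 0 0 0 0.07;0 0 -4.8 0 0 0 0.07;0 0 -4.8 0 0 0 0.07'; python3 -m handwheel '0 0 0 0 0 0 -0.6;0 0 0 0 0 0 -0.6;0 0 0 0 0 0 -0.6;0 0 0 0 0 0 -0.6' 15; python3 -m handwheel '0 0 4 0 0 0 -0.6;0 0 8 0 0 0 -0.6;0 -3 9.5 0 0 0 -0.6;-1 -7 9.5 0 0 0 -0.6;-1 -11 9.5 0 0 0 -0.6' 15;  python3 -c "
from h import *
go(483,-446,-.046)"
```

```text
time_s: 8.82
ee_pos: [529.4, 45.2, 16.6]
tcp_rot: [1.248, 1.19, -1.24]
wrist_force: [-1.9, -0.3, -0.6]
gripper_width: 47.0
time_s: 9.15
ee_pos: [530.6, 44.6, 18.4]
tcp_rot: [1.249, 1.188, -1.239]
wrist_force: [-1.0, -2.5, 5.9]
gripper_width: 34.0
time_s: 9.57
ee_pos: [520.6, -65.8, 115.7]
tcp_rot: [1.249, 1.187, -1.234]
wrist_force: [0.5, 1.1, -1.4]
gripper_width: 33.6
t 9.57 p [520.6 -65.8 115.7] yax [ 0.999 -0.044  0.007] xax [ 0.007  0.005 -1.   ] F [ 0.5  1.1 -1.4] w 33.6 j [-0.15  0.43  1.93  0.01  0.78 -0.11]
shift cm [ -3.76 -38.02]
turn -0.002
```

```bash
python3 -m handwheel '-3.8 -38 0 0 0 0 -0.6;-3.8 -38 0 0 0 0 -0.6;-3.8 -38 0 0 0 0 -0.6;-3.8 -38 0 0 0 0 -0.6;-3.8 -38 0 0 0 0 -0.6' 15; python3 -m handwheel '-1.7 -17.5 0 0 0 0 -0.6;-1.7 -17.5 0 0 0 0 -0.6;-1.7 -17.5 0 0 0 0 -0.6;-1.7 -17.5 0 0 0 0 -0.6;-1.7 -17.5 0 0 0 0 -0.6' ; python3 -c "
from h import *
go(483,-438,-.046)
p=arm.camera('scene');
cv2.imwrite('pics/scene8.png',cv2.resize(p['color'][200:350,130:330,::-1],None,fx=4,fy=4,interpolation=cv2.INTER_CUBIC))"
```

```text
time_s: 9.98
ee_pos: [499.5, -274.8, 115.7]
tcp_rot: [1.249, 1.185, -1.234]
wrist_force: [0.4, 0.7, 0.5]
gripper_width: 33.8
time_s: 10.4
ee_pos: [482.1, -455.9, 117.2]
tcp_rot: [1.25, 1.179, -1.236]
wrist_force: [0.6, 0.1, -0.1]
gripper_width: 33.7
t 10.4 p [ 482.1 -455.9  117.2] yax [ 0.999 -0.048  0.011] xax [ 0.011  0.    -1.   ] F [ 0.6  0.1 -0.1] w 33.7 j [-0.78  0.6   1.61  0.01  0.93 -0.74]
shift cm [0.09 1.79]
turn 0.002
```

View pics/scene8.png

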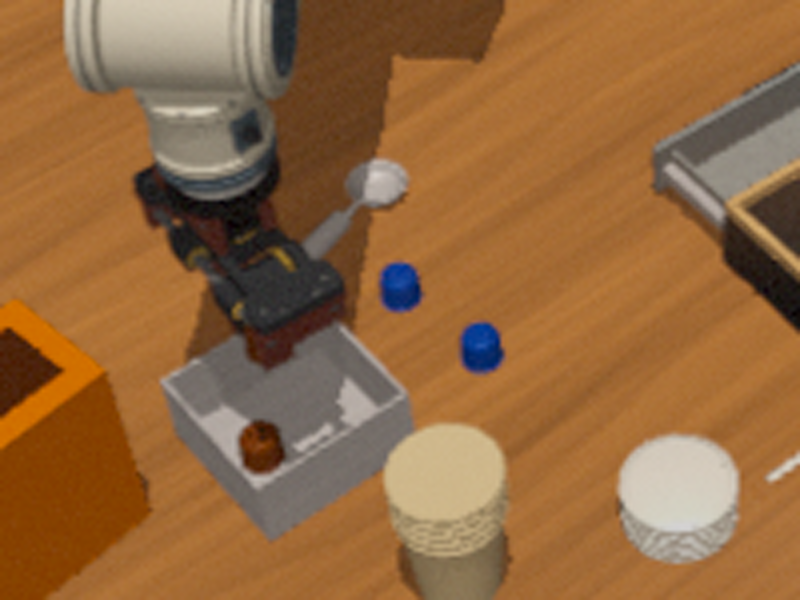

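```bash
python3 -m handwheel '0.1 1.5 -3 0 0.011 0 -0.6;0.1 1.5 -6.5 0 0.011 0 -0.6;0.1 1.5 -10 0 0.011 0 -0.6;0.1 1.5 -10.2 0 0.011 0 -0.6;0.1 1.5 -10.2 0 0.011 0 -0.6'; python3 -m handwheel '0 0 0 0 0 0 0.05;0 0 0 0 0 0 0.05;0 0 0 0 0 0 0.05;0 0 4 0 0 0 0.05;0 0 8 0 0 0 0.05' ; python3 -m handwheel '0 4 4 0 0 0 0.05;0 8 4 0 0 0 0.05;0 12 4 0 0 0 0.05'; python3 -c "
from h import *
go(533,137,-.046)
p=arm.camera('scene');
cv2.imwrite('pics/scene9.png',cv2.resize(p['color'][200:350,130:330,::-1],None,fx=4,fy=4,interpolation=cv2.INTER_CUBIC))"
```

```text
time_s: 10.87
ee_pos: [482.1, -438.1, 13.6]
tcp_rot: [1.245, 1.192, -1.245]
wrist_force: [0.0, 0.1, 0.3]
gripper_width: 33.9
time_s: 11.28
ee_pos: [480.9, -436.9, 93.4]
tcp_rot: [1.246, 1.197, -1.246]
wrist_force: [0.8, -0.7, -0.6]
gripper_width: 46.0
time_s: 11.53
ee_pos: [482.9, -327.0, 137.9]
tcp_rot: [1.248, 1.187, -1.245]
wrist_force: [2.0, -0.3, -0.9]
gripper_width: 46.1
t 11.53 p [ 482.9 -327.   137.9] yax [ 0.999 -0.05   0.   ] xax [ 0.     0.002 -1.   ] F [ 2.  -0.3 -0.9] w 46.1 j [-0.62  0.47  1.78  0.    0.89 -0.57]
shift cm [ 5.01 46.4 ]
turn 0.004
```

View pics/scene9.png

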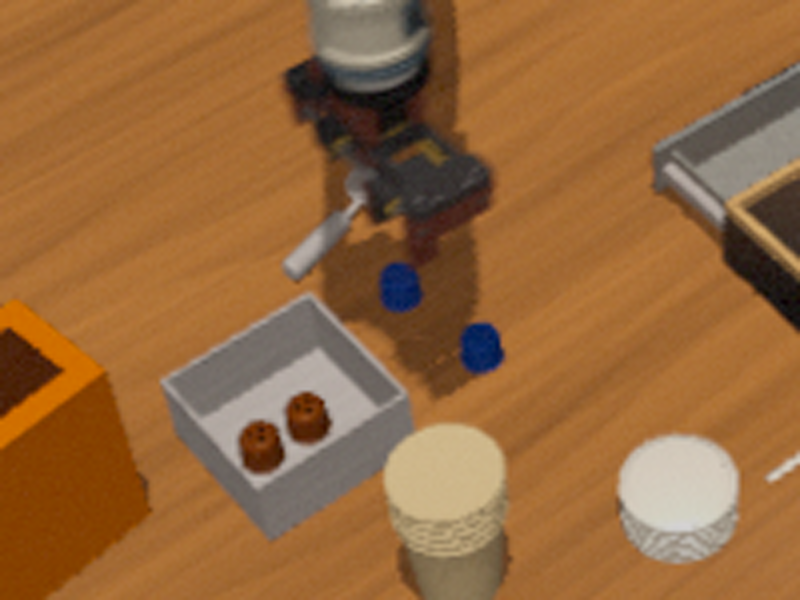

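```bash
python3 -m handwheel '5 46.4 -2 0 0 0 0.07;5 46.4 -2 0 0 0 0.07;5 46.4 -2 0 0 0 0.07;5 46.4 -2 0 0 0 0.07;5 46.4 -2 0 0 0 0.07'; python3 -m handwheel '2.7 25.4 -2 0 0 0 0.07;2.7 25.4 -2 0 0 0 0.07;2.7 25.4 -2 0 0 0 0.07;2.7 25.4 -2 0 0 0 0.07;2.7 25.4 -2 0 0 0 0.07' ;  python3 -c "
from h import *
go(533,137,-.046)"
```

```text
time_s: 12.0
ee_pos: [503.3, -117.1, 127.2]
tcp_rot: [1.249, 1.194, -1.243]
wrist_force: [0.7, 0.0, 0.6]
gripper_width: 47.0
time_s: 12.42
ee_pos: [525.6, 90.1, 112.2]
tcp_rot: [1.25, 1.192, -1.24]
wrist_force: [1.2, -0.3, 0.2]
gripper_width: 47.2
t 12.42 p [525.6  90.1 112.2] yax [ 0.999 -0.048 -0.   ] xax [ 0.     0.008 -1.   ] F [ 1.2 -0.3  0.2] w 47.2 j [0.14 0.45 1.91 0.01 0.78 0.18]
shift cm [0.74 4.69]
turn 0.002
```

```bash
python3 -m handwheel '0.7 4.7 -4 -0.008 0 0 0.07;0.7 4.7 -4.8 -0.008 0 0 0.07;0.7 4.7 -4.8 -0.008 0 0 0.07'; python3 -c "
from h import *
go(533,137,-.046)
p=arm.camera('scene');
cv2.imwrite('pics/scene10.png',cv2.resize(p['color'][170:270,310:450,::-1],None,fx=5,fy=5,interpolation=cv2.INTER_CUBIC))"
```

```text
time_s: 12.67
ee_pos: [531.7, 140.2, 62.6]
tcp_rot: [1.241, 1.189, -1.242]
wrist_force: [-0.4, -0.4, 0.4]
gripper_width: 46.9
t 12.67 p [531.7 140.2  62.6] yax [ 0.999 -0.044 -0.001] xax [-0.001  0.    -1.   ] F [-0.4 -0.4  0.4] w 46.9 j [0.24 0.55 1.89 0.   0.71 0.28]
shift cm [ 0.13 -0.32]
turn -0.002
```

View pics/scene10.png

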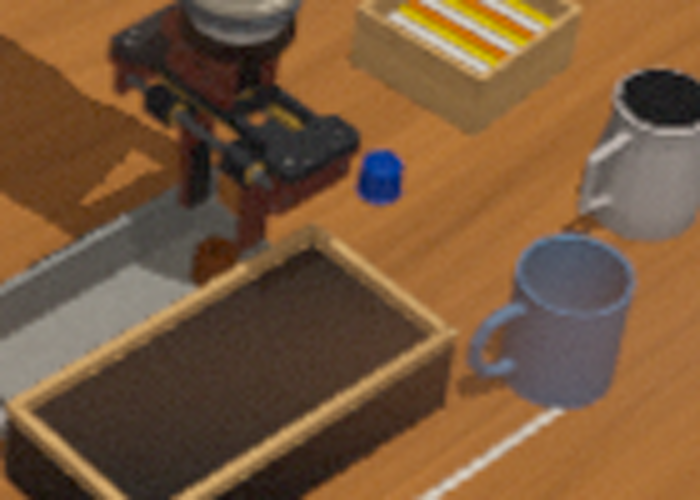

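```bash
python3 -m handwheel '0.1 -0.4 -3 0 0 0 0.07;0.1 -0.4 -4.6 0 0 0 0.07;0.1 -0.4 -4.6 0 0 0 0.07'; python3 -m handwheel '0 0 0 0 0 0 -0.6;0 0 0 0 0 0 -0.6;0 0 0 0 0 0 -0.6;0 0 0 0 0 0 -0.6' 15; python3 -m handwheel '0 0 4 0 0 0 -0.6;0 0 8 0 0 0 -0.6;0 -3 9.5 0 0 0 -0.6;-1 -7 9.5 0 0 0 -0.6;-1 -11 9.5 0 0 0 -0.6' 15;  python3 -c "
from h import *
go(475,-405,-.046)"
```

```text
time_s: 12.97
ee_pos: [531.6, 132.9, 16.9]
tcp_rot: [1.24, 1.19, -1.246]
wrist_force: [-0.5, -0.0, 0.3]
gripper_width: 46.6
time_s: 13.3
ee_pos: [532.7, 132.6, 18.5]
tcp_rot: [1.242, 1.188, -1.245]
wrist_force: [-0.7, -2.1, 5.9]
gripper_width: 33.4
time_s: 13.72
ee_pos: [522.6, 22.1, 115.8]
tcp_rot: [1.241, 1.187, -1.24]
wrist_force: [-0.3, 0.1, 0.5]
gripper_width: 33.5
t 13.72 p [522.6  22.1 115.8] yax [ 0.999 -0.043  0.002] xax [ 0.001 -0.001 -1.   ] F [-0.3  0.1  0.5] w 33.5 j [ 0.02  0.43  1.93 -0.    0.78  0.06]
shift cm [ -4.76 -42.71]
turn -0.003
```

```bash
python3 -m handwheel '-4.8 -42.7 0 0 0 0 -0.6;-4.8 -42.7 0 0 0 0 -0.6;-4.8 -42.7 0 0 0 0 -0.6;-4.8 -42.7 0 0 0 0 -0.6;-4.8 -42.7 0 0 0 0 -0.6' 15; python3 -m handwheel '-2.4 -21.7 0 0 0 0 -0.6;-2.4 -21.7 0 0 0 0 -0.6;-2.4 -21.7 0 0 0 0 -0.6;-2.4 -21.7 0 0 0 0 -0.6;-2.4 -21.7 0 0 0 0 -0.6' ; python3 -c "
from h import *
go(475,-405,-.046)"
```

```text
time_s: 14.13
ee_pos: [499.1, -186.5, 115.7]
tcp_rot: [1.242, 1.186, -1.239]
wrist_force: [1.5, 0.2, -0.6]
gripper_width: 34.0
time_s: 14.55
ee_pos: [475.9, -393.8, 116.6]
tcp_rot: [1.242, 1.184, -1.239]
wrist_force: [0.2, 0.1, 0.3]
gripper_width: 34.0
t 14.55 p [ 475.9 -393.8  116.6] yax [ 0.999 -0.043  0.004] xax [ 0.004 -0.002 -1.   ] F [0.2 0.1 0.3] w 34.0 j [-0.71  0.54  1.72  0.    0.88 -0.67]
shift cm [-0.09 -1.12]
turn -0.003
```

```bash
python3 -m handwheel '0 -1.3 -3 0 0 0 -0.6;0 -1.3 -3 0 0 0 -0.6;0 -1.3 -3 0 0 0 -0.6'; python3 -c "
from h import *
go(475,-407,-.046)
p=arm.camera('scene');
cv2.imwrite('pics/scene11.png',cv2.resize(p['color'][200:350,130:330,::-1],None,fx=4,fy=4,interpolation=cv2.INTER_CUBIC))"
```

```text
time_s: 14.8
ee_pos: [474.6, -406.7, 85.8]
tcp_rot: [1.244, 1.186, -1.241]
wrist_force: [-0.4, 0.6, 0.6]
gripper_width: 33.8
t 14.8 p [ 474.6 -406.7   85.8] yax [ 0.999 -0.045  0.002] xax [ 0.002  0.    -1.   ] F [-0.4  0.6  0.6] w 33.8 j [-0.73  0.6   1.71  0.    0.83 -0.68]
shift cm [ 0.04 -0.03]
turn -0.0
```

View pics/scene11.png

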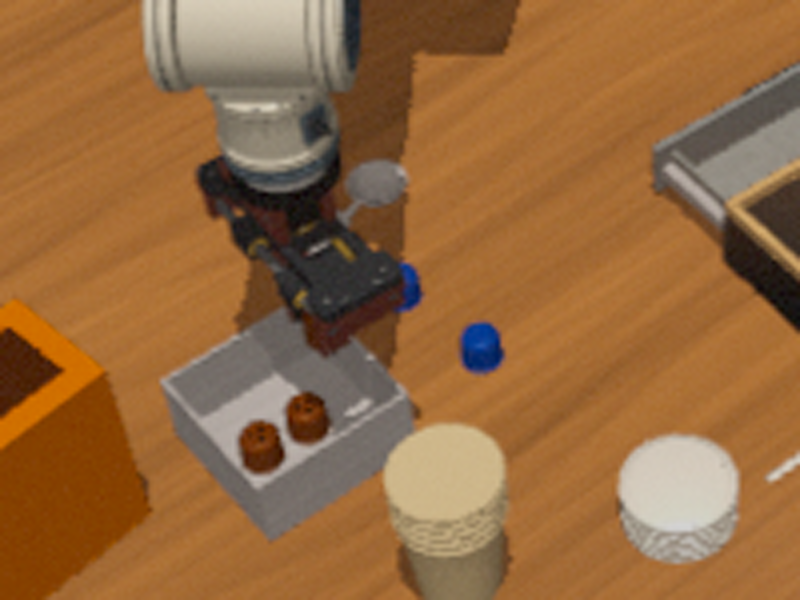

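```bash
python3 -m handwheel '0 0 -3 0 0 0 -0.6;0 0 -6 0 0 0 -0.6;0 0 -7 0 0 0 -0.6;0 0 -7 0 0 0 -0.6'; python3 -m handwheel '0 0 0 0 0 0 0.05;0 0 0 0 0 0 0.05;0 0 0 0 0 0 0.05;0 0 4 0 0 0 0.05;0 0 8 0 0 0 0.05' ;python3 -m handwheel '0 0 3 0 0 0 0.07;-8 -2 3 0 0 0 0.07;-8 -2 3 0 0 0 0.07;-8 -2 3 0 0 0 0.07' ; python3 -c "
from h import *
p=arm.camera('scene');
cv2.imwrite('pics/scene12.png',cv2.resize(p['color'][200:350,130:330,::-1],None,fx=4,fy=4,interpolation=cv2.INTER_CUBIC))
p=arm.camera('top');save(p,'top12.png')
for n in ('top','scene'):
    p=arm.camera(n)
    for c,a in blobs(p,'blue'): print(n,c.round(1),a,ray(p,c[0],c[1],15).round(1)[:2])
go(517,-296,-.046)"
```

```text
time_s: 15.18
ee_pos: [476.7, -406.0, 17.2]
tcp_rot: [1.24, 1.184, -1.238]
wrist_force: [-0.5, -5.9, -2.2]
gripper_width: 33.6
time_s: 15.6
ee_pos: [475.2, -403.7, 96.0]
tcp_rot: [1.24, 1.191, -1.239]
wrist_force: [-0.0, -1.0, 0.5]
gripper_width: 45.7
time_s: 15.93
ee_pos: [390.3, -423.3, 127.0]
tcp_rot: [1.241, 1.192, -1.241]
wrist_force: [0.4, 0.9, 0.0]
gripper_width: 47.0
top [409.7  88.4] 521 [1035.3 -299.7]
top [199.2 246.6] 64 [538.8 302.2]
top [410.4 259.4] 52 [ 515.2 -293.9]
top [414.8 292.7] 60 [ 421.8 -304.5]
scene [385.7 205.2] 60 [542.4 293. ]
scene [229.8 271.4] 77 [ 426.1 -309.1]
scene [249.9 287.5] 52 [ 521.2 -301.2]
t 16.13 p [ 396.  -423.6  126.5] yax [ 0.999 -0.041  0.001] xax [ 0.001  0.001 -1.   ] F [ 0.4 -0.4 -0. ] w 47.1 j [-0.84  0.48  1.8   0.    0.86 -0.8 ]
shift cm [12.1  12.76]
turn -0.005
```

View pics/scene12.png

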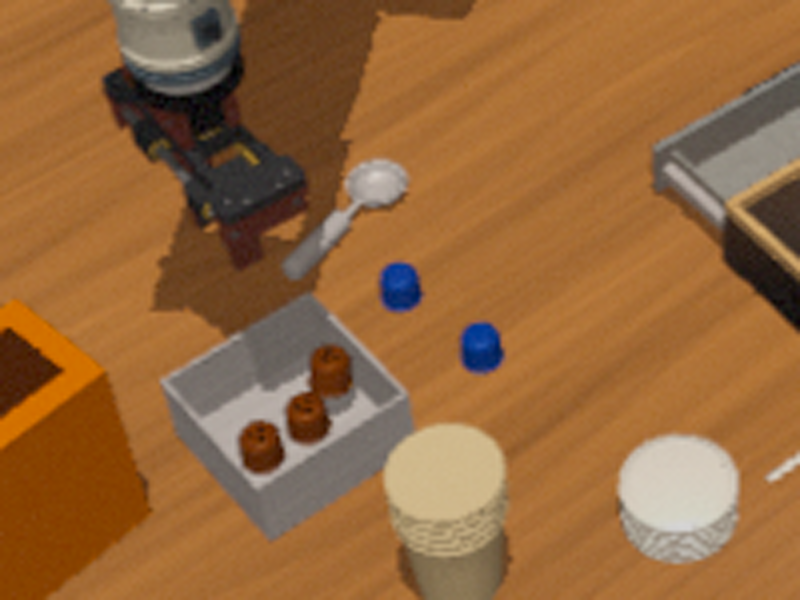

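View pics/top12.png

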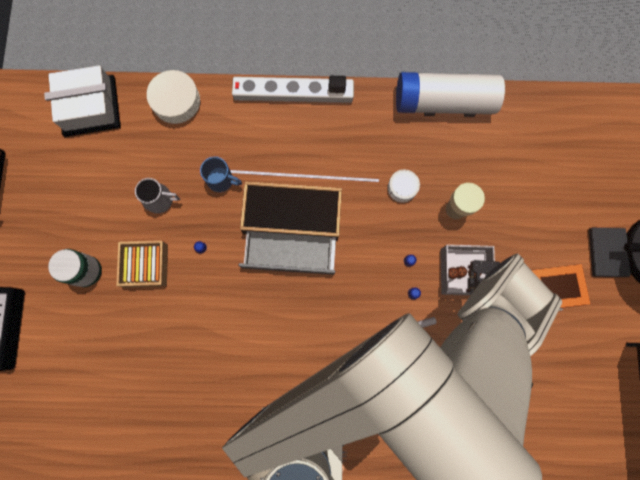

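```bash
python3 -m handwheel '12.1 12.7 -3 0 0 0 0.25;12.1 12.7 -3 0 0 0 0.25;12.1 12.7 -3 0 0 0 0.25;12.1 12.7 -3 0 0 0 0.25;12.1 12.7 -4 0 0 0 0.25'; python3 -c "
from h import *
go(518,-297,-.046)
p=arm.camera('scene');
cv2.imwrite('pics/scene13.png',cv2.resize(p['color'][200:350,130:330,::-1],None,fx=4,fy=4,interpolation=cv2.INTER_CUBIC))"
```

```text
time_s: 16.55
ee_pos: [522.1, -292.7, 87.0]
tcp_rot: [1.238, 1.189, -1.233]
wrist_force: [0.2, -0.2, 0.4]
gripper_width: 54.9
t 16.55 p [ 522.1 -292.7   87. ] yax [ 0.999 -0.036  0.004] xax [ 0.004 -0.    -1.   ] F [ 0.2 -0.2  0.4] w 54.9 j [-0.53  0.56  1.77  0.    0.8  -0.5 ]
shift cm [-0.41 -0.43]
turn -0.01
```

View pics/scene13.png

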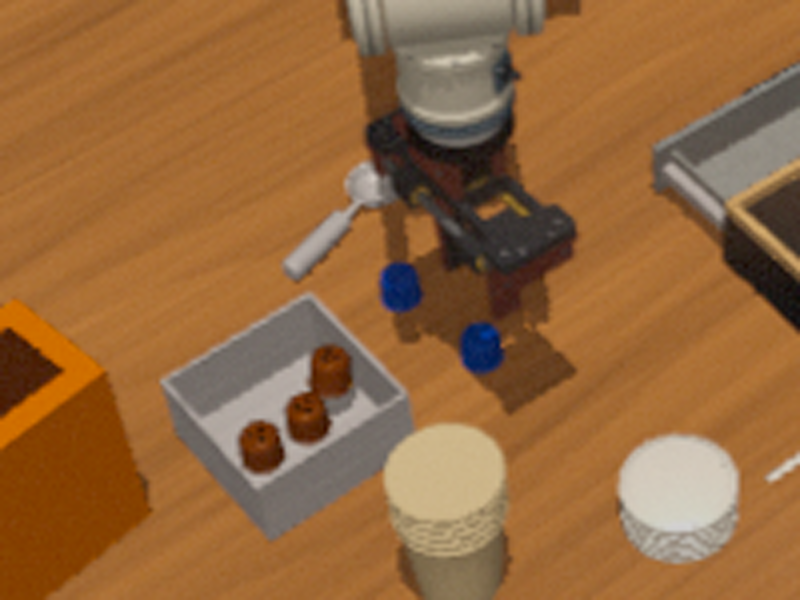

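```bash
python3 -m handwheel '-0.4 -0.5 -3 0 0.004 -0.01 0.25;-0.4 -0.5 -4 0 0.004 -0.01 0.25;-0.4 -0.5 -4 0 0.004 -0.01 0.25'; python3 -c "
from h import *
go(518,-297,-.046)
p=arm.camera('scene');
cv2.imwrite('pics/scene14.png',cv2.resize(p['color'][230:330,180:320,::-1],None,fx=5,fy=5,interpolation=cv2.INTER_CUBIC))"
```

```text
time_s: 16.85
ee_pos: [514.5, -295.8, 41.4]
tcp_rot: [1.241, 1.198, -1.246]
wrist_force: [0.3, 0.3, 0.2]
gripper_width: 54.8
t 16.85 p [ 514.5 -295.8   41.4] yax [ 0.999 -0.044 -0.009] xax [-0.008  0.005 -1.   ] F [0.3 0.3 0.2] w 54.8 j [-0.54  0.63  1.78 -0.    0.73 -0.5 ]
shift cm [ 0.35 -0.12]
turn -0.002
```

View pics/scene14.png

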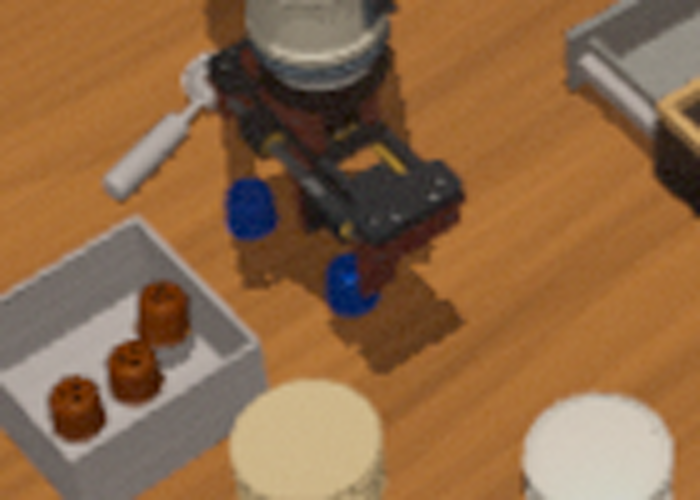

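```bash
python3 -m handwheel '0.3 -0.1 -2 -0.005 -0.008 0 0.25;0.3 -0.1 -3.7 -0.005 -0.008 0 0.25;0.3 -0.1 -3.7 -0.005 -0.008 0 0.25'; python3 -m handwheel '0 0 0 0 0 0 -0.6;0 0 0 0 0 0 -0.6;0 0 0 0 0 0 -0.6;0 0 0 0 0 0 -0.6' 15; python3 -m handwheel '0 0 4 0 0 0 -0.6;0 0 8 0 0 0 -0.6;0 3 9.5 0 0 0 -0.6;0 7 9.5 0 0 0 -0.6;0 11 9.5 0 0 0 -0.6' 15;  python3 -c "
from h import *
go(525,-30,-.046)"
```

```text
time_s: 17.15
ee_pos: [516.8, -297.6, 4.5]
tcp_rot: [1.242, 1.188, -1.244]
wrist_force: [1.2, 0.4, 0.2]
gripper_width: 54.9
time_s: 17.48
ee_pos: [517.4, -298.2, 5.8]
tcp_rot: [1.243, 1.186, -1.243]
wrist_force: [-0.5, -0.6, 4.7]
gripper_width: 33.7
time_s: 17.9
ee_pos: [518.7, -188.3, 103.4]
tcp_rot: [1.245, 1.18, -1.242]
wrist_force: [0.0, 0.3, -0.0]
gripper_width: 33.5
t 17.9 p [ 518.7 -188.3  103.4] yax [ 0.999 -0.048  0.005] xax [ 0.005 -0.003 -1.   ] F [ 0.   0.3 -0. ] w 33.5 j [-0.37  0.48  1.87 -0.    0.78 -0.32]
shift cm [ 0.63 15.83]
turn 0.002
```

```bash
python3 -m handwheel '0.6 15.8 0 0 0 0 -0.6;0.6 15.8 0 0 0 0 -0.6;0.6 15.8 0 0 0 0 -0.6;0.6 15.8 0 0 0 0 -0.6;0.6 15.8 0 0 0 0 -0.6';  python3 -c "
from h import *
go(526,-28,-.046)"
```

```text
time_s: 18.32
ee_pos: [524.9, -25.5, 104.3]
tcp_rot: [1.243, 1.182, -1.237]
wrist_force: [-0.2, 0.3, -0.6]
gripper_width: 33.5
t 18.32 p [524.9 -25.5 104.3] yax [ 0.999 -0.044  0.007] xax [ 0.006 -0.002 -1.   ] F [-0.2  0.3 -0.6] w 33.5 j [-0.07  0.45  1.93 -0.    0.75 -0.02]
shift cm [ 0.11 -0.25]
turn -0.002
```

```bash
python3 -m handwheel '0 -0.2 -2.5 0 0.006 0 -0.6;0 -0.2 -5.5 0 0.006 0 -0.6;0 -0.2 -8.4 0 0.006 0 -0.6;0 -0.2 -8.6 0 0.006 0 -0.6;0 -0.2 -8.6 0 0.006 0 -0.6'; python3 -m handwheel '0 0 0 0 0 0 0.05;0 0 0 0 0 0 0.05;0 0 0 0 0 0 0.05;0 0 0 0 0 0 0.05;0 0 3 0 0 0 0.05' ; python3 -m handwheel '0 0 4 0 0 0 0.05;0 0 7 0 0 0 0.05;-2 -4 7 0 0 0 0.25;-2 -8 7 0 0 0 0.25;-2 -12 7 0 0 0 0.25'; python3 -c "
from h import *
for n in ('top','scene'):
    p=arm.camera(n)
    for c,a in blobs(p,'blue'): print(n,c.round(1),a,ray(p,c[0],c[1],15).round(1)[:2])
go(425,-307,-.046)
cv2.imwrite('pics/scene15.png',cv2.resize(p['color'][190:310,180:380,::-1],None,fx=4,fy=4,interpolation=cv2.INTER_CUBIC))"
```

```text
time_s: 18.73
ee_pos: [524.1, -27.6, 17.9]
tcp_rot: [1.239, 1.188, -1.244]
wrist_force: [-0.3, 0.8, 0.0]
gripper_width: 34.0
time_s: 19.15
ee_pos: [521.2, -27.5, 45.1]
tcp_rot: [1.237, 1.193, -1.249]
wrist_force: [-0.1, 0.4, 0.4]
gripper_width: 45.9
time_s: 19.57
ee_pos: [500.9, -148.3, 116.8]
tcp_rot: [1.235, 1.193, -1.246]
wrist_force: [0.3, 0.8, 1.1]
gripper_width: 54.6
top [409.7  88.3] 518 [1035.3 -299.6]
top [199.3 246.6] 65 [538.8 302. ]
top [314.1 253.1] 67 [527.3 -22.6]
top [414.9 292.6] 58 [ 422.2 -304.9]
scene [385.7 205.4] 58 [542.9 292.2]
scene [316.5 241.4] 30 [511.  -14.5]
scene [229.7 271.4] 79 [ 426.1 -309.4]
scene [359.3 360.8] 17 [ 930.2 -232.8]
t 19.67 p [ 502.  -152.3  116.6] yax [ 0.999 -0.049 -0.005] xax [-0.005 -0.003 -1.   ] F [-0.7  0.9 -0.6] w 54.9 j [-0.31  0.43  1.92 -0.01  0.79 -0.26]
shift cm [ -7.7  -15.47]
turn 0.003
```

View pics/scene15.png

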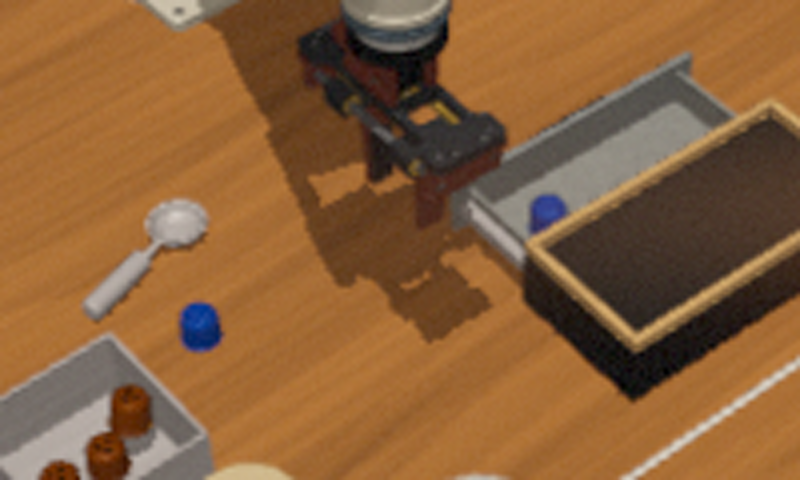

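```bash
python3 -m handwheel '-7.7 -15.5 -3 0 0 0 0.25;-7.7 -15.5 -5 0 0 0 0.25;-7.7 -15.5 -6 0 0 0 0.25;-7.7 -15.5 -7 0 0 0 0.25;-7.7 -15.5 -7 0 0 0 0.25';python3 -c "
from h import *
go(425,-307,-.046)
p=arm.camera('scene')
cv2.imwrite('pics/scene16.png',cv2.resize(p['color'][220:320,160:300,::-1],None,fx=5,fy=5,interpolation=cv2.INTER_CUBIC))"
```

```text
time_s: 20.08
ee_pos: [423.6, -309.1, 45.8]
tcp_rot: [1.241, 1.186, -1.252]
wrist_force: [-0.4, 0.2, -1.0]
gripper_width: 54.5
t 20.08 p [ 423.6 -309.1   45.8] yax [ 0.999 -0.05  -0.005] xax [-0.005 -0.003 -1.   ] F [-0.4  0.2 -1. ] w 54.5 j [-0.65  0.56  1.94 -0.01  0.64 -0.59]
shift cm [0.14 0.21]
turn 0.004
```

View pics/scene16.png

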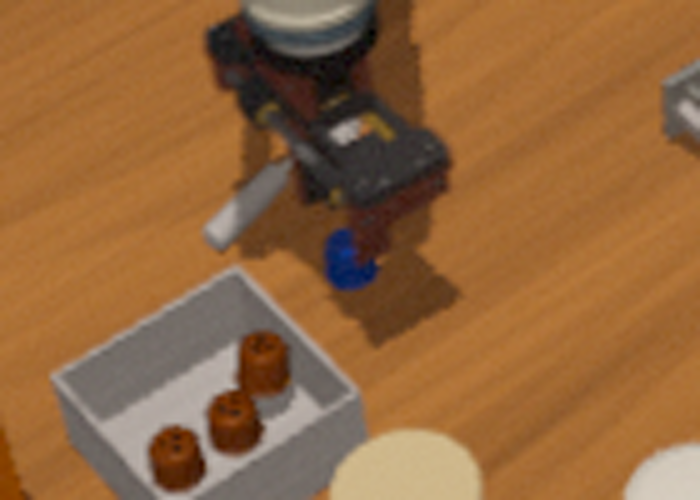

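Same view as before; descend, grip, lift.

```bash
python3 -m handwheel '0.2 0.1 -2 0 -0.005 0 0.25;0.2 0.1 -4.1 0 -0.005 0 0.25;0.2 0.1 -4.1 0 -0.005 0 0.25'; python3 -m handwheel '0 0 0 0 0 0 -0.6;0 0 0 0 0 0 -0.6;0 0 0 0 0 0 -0.6;0 0 0 0 0 0 -0.6' 15; python3 -m handwheel '0 0 4 0 0 0 -0.6;0 0 8 0 0 0 -0.6;1 3 10 0 0 0 -0.6;2 7 10 0 0 0 -0.6;3 11 10 0 0 0 -0.6' 15;  python3 -c "
from h import *
go(530,48,-.046)"
```

```text
time_s: 20.38
ee_pos: [423.6, -308.7, 1.4]
tcp_rot: [1.245, 1.186, -1.251]
wrist_force: [-0.3, 0.4, 0.2]
gripper_width: 55.0
time_s: 20.72
ee_pos: [424.2, -308.6, 2.5]
tcp_rot: [1.245, 1.185, -1.25]
wrist_force: [0.4, 0.7, 2.4]
gripper_width: 33.7
time_s: 21.13
ee_pos: [455.7, -198.5, 105.0]
tcp_rot: [1.247, 1.179, -1.249]
wrist_force: [0.4, 0.8, -0.7]
gripper_width: 33.6
t 21.13 p [ 455.7 -198.5  105. ] yax [ 0.999 -0.054  0.002] xax [ 0.002 -0.004 -1.   ] F [ 0.4  0.8 -0.7] w 33.6 j [-0.43  0.42  1.99 -0.    0.73 -0.38]
shift cm [ 7.43 24.65]
turn 0.008
```

```bash
python3 -m handwheel '7.4 24.6 0 0 0 0.008 -0.6;7.4 24.6 0 0 0 0.008 -0.6;7.4 24.6 0 0 0 0.008 -0.6;7.4 24.6 0 0 0 0.008 -0.6;7.4 24.6 0 0 0 0.008 -0.6'; python3 -m handwheel '1.6 5 0 0 0 0 -0.6;1.6 5 0 0 0 0 -0.6;1.6 5 0 0 0 0 -0.6'; python3 -c "
from h import *
go(530,48,-.046)"
```

```text
time_s: 21.55
ee_pos: [515.7, 2.9, 105.5]
tcp_rot: [1.242, 1.182, -1.242]
wrist_force: [0.5, -1.4, -0.5]
gripper_width: 33.6
time_s: 21.8
ee_pos: [532.8, 56.0, 106.4]
tcp_rot: [1.24, 1.183, -1.237]
wrist_force: [0.2, -0.3, -0.7]
gripper_width: 34.0
t 21.8 p [532.8  56.  106.4] yax [ 0.999 -0.041  0.005] xax [ 0.005 -0.004 -1.   ] F [ 0.2 -0.3 -0.7] w 34.0 j [ 0.08  0.46  1.91 -0.01  0.77  0.13]
shift cm [-0.28 -0.8 ]
turn -0.005
```

```bash
python3 -m handwheel '-0.2 -0.6 -2.5 0 0.005 -0.005 -0.6;-0.2 -0.6 -5.5 0 0.005 -0.005 -0.6;-0.2 -0.6 -8.6 0 0.005 -0.005 -0.6;-0.2 -0.6 -8.9 0 0.005 -0.005 -0.6;-0.2 -0.6 -8.9 0 0.005 -0.005 -0.6'; python3 -m handwheel '0 0 0 0 0 0 0.05;0 0 0 0 0 0 0.05;0 0 0 0 0 0 0.05;0 0 0 0 0 0 0.05;0 0 3 0 0 0 0.05' ; python3 -m handwheel '0 0 4 0 0 0 0.05;0 0 7 0 0 0 0.05;0 4 9 0 0 0 0.25;0 8 9 0 0 0 0.25;0 12 9 0 0 0 0.25'; python3 -c "
from h import *
for n in ('top','scene'):
    p=arm.camera(n)
    for c,a in blobs(p,'blue'): print(n,c.round(1),a,ray(p,c[0],c[1],15).round(1)[:2])
go(541,298,-.046)
cv2.imwrite('pics/scene17.png',cv2.resize(p['color'][170:290,260:460,::-1],None,fx=4,fy=4,interpolation=cv2.INTER_CUBIC))"
```

```text
time_s: 22.22
ee_pos: [529.2, 48.8, 16.6]
tcp_rot: [1.239, 1.186, -1.248]
wrist_force: [-0.3, 0.2, 0.7]
gripper_width: 33.8
time_s: 22.63
ee_pos: [526.3, 48.5, 43.8]
tcp_rot: [1.236, 1.19, -1.254]
wrist_force: [0.0, 0.1, -0.3]
gripper_width: 46.1
time_s: 23.05
ee_pos: [527.8, 169.7, 136.9]
tcp_rot: [1.241, 1.187, -1.251]
wrist_force: [-0.2, 0.9, 0.1]
gripper_width: 54.4
top [409.7  88.1] 510 [1036.  -299.7]
top [287.1 250.7] 65 [532.6  53.8]
top [314.3 253.2] 67 [527.  -23.2]
scene [385.6 205.5] 57 [543.1 291.5]
scene [334.3 231.3] 26 [515.8  63.3]
scene [316.2 240.8] 22 [508.5 -13.3]
scene [357.3 361.8] 21 [ 928.7 -239.1]
t 23.15 p [527.1 173.3 135.6] yax [ 0.999 -0.043 -0.006] xax [-0.006 -0.002 -1.   ] F [ 0.1  0.3 -0.3] w 54.9 j [ 0.3   0.44  1.84 -0.    0.86  0.34]
shift cm [ 1.39 12.47]
turn -0.003
```

View pics/scene17.png

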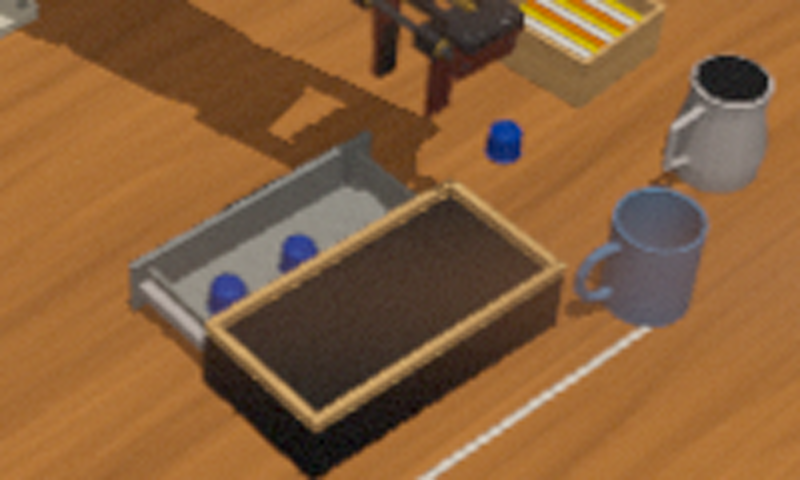

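```bash
python3 -m handwheel '1.4 12.3 -3 0 -0.006 0 0.25;1.4 12.3 -5 0 -0.006 0 0.25;1.4 12.3 -8 0 -0.006 0 0.25;1.4 12.3 -9 0 -0.006 0 0.25;1.4 12.3 -9 0 -0.006 0 0.25';python3 -c "
from h import *
go(541,297,-.046)
p=arm.camera('scene')
cv2.imwrite('pics/scene18.png',cv2.resize(p['color'][150:250,320:460,::-1],None,fx=5,fy=5,interpolation=cv2.INTER_CUBIC))"
```

```text
time_s: 23.57
ee_pos: [538.2, 297.6, 40.1]
tcp_rot: [1.231, 1.191, -1.246]
wrist_force: [-0.9, -0.7, -0.2]
gripper_width: 54.8
t 23.57 p [538.2 297.6  40.1] yax [ 0.999 -0.04  -0.007] xax [-0.007 -0.005 -1.   ] F [-0.9 -0.7 -0.2] w 54.8 j [ 0.49  0.66  1.74 -0.    0.76  0.53]
shift cm [ 0.28 -0.06]
turn -0.006
```

View pics/scene18.png

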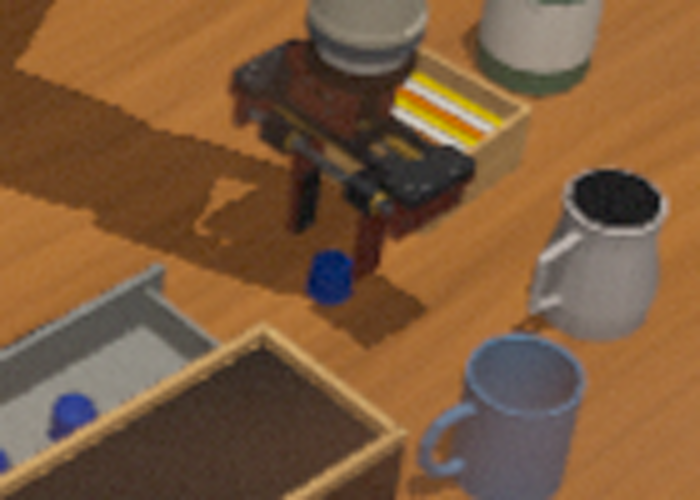

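```bash
python3 -m handwheel '0.2 -0.2 -2 0.005 -0.007 0 0.25;0.2 -0.2 -3.6 0.005 -0.007 0 0.25;0.2 -0.2 -3.6 0.005 -0.007 0 0.25'; python3 -m handwheel '0 0 0 0 0 0 -0.6;0 0 0 0 0 0 -0.6;0 0 0 0 0 0 -0.6;0 0 0 0 0 0 -0.6' 15; python3 -m handwheel '0 0 4 0 0 0 -0.6;0 0 8 0 0 0 -0.6;0 -3 10 0 0 0 -0.6;0 -7 10 0 0 0 -0.6;0 -11 10 0 0 0 -0.6' 15;  python3 -c "
from h import *
go(533,128,-.046)"
```

```text
time_s: 23.87
ee_pos: [539.6, 292.0, 5.7]
tcp_rot: [1.237, 1.189, -1.241]
wrist_force: [-0.5, -0.4, 0.6]
gripper_width: 54.7
time_s: 24.2
ee_pos: [540.7, 292.0, 7.4]
tcp_rot: [1.239, 1.188, -1.24]
wrist_force: [0.9, -3.5, 7.2]
gripper_width: 33.5
time_s: 24.62
ee_pos: [542.1, 182.0, 110.3]
tcp_rot: [1.241, 1.187, -1.233]
wrist_force: [0.1, -0.1, -0.7]
gripper_width: 33.7
t 24.62 p [542.1 182.  110.3] yax [ 0.999 -0.039  0.006] xax [ 0.006  0.    -1.   ] F [ 0.1 -0.1 -0.7] w 33.7 j [ 0.3   0.5   1.83 -0.    0.81  0.34]
shift cm [-0.91 -5.4 ]
turn -0.007
```

```bash
python3 -m handwheel '-0.9 -5.4 0 0 0.005 -0.007 -0.6;-0.9 -5.4 0 0 0.005 -0.007 -0.6;-0.9 -5.4 -1 0 0.005 -0.007 -0.6';python3 -c "
from h import *
go(533,128,-.046)"
```

```text
time_s: 24.87
ee_pos: [534.0, 125.6, 102.5]
tcp_rot: [1.248, 1.183, -1.242]
wrist_force: [0.1, 0.9, -0.9]
gripper_width: 34.0
t 24.87 p [534.  125.6 102.5] yax [ 0.999 -0.049  0.004] xax [ 0.004  0.001 -1.   ] F [ 0.1  0.9 -0.9] w 34.0 j [ 0.21  0.48  1.88 -0.    0.78  0.26]
shift cm [-0.1   0.24]
turn 0.003
```

```bash
python3 -m handwheel '-0.1 0.1 -2.5 0 0 0 -0.6;-0.1 0.1 -5.5 0 0 0 -0.6;-0.1 0.1 -8.2 0 0 0 -0.6;-0.1 0.1 -8.3 0 0 0 -0.6;-0.1 0.1 -8.3 0 0 0 -0.6'; python3 -m handwheel '0 0 0 0 0 0 0.05;0 0 0 0 0 0 0.05;0 0 0 0 0 0 0.05;0 0 0 0 0 0 0.05;0 0 3 0 0 0 0.05' ; python3 -m handwheel '0 0 4 0 0 0 0.05;0 0 7 0 0 0 0.05;-4 0 9 0 0 0 0;-8 0 9 0 0 0 0;-12 -4 9 0 0 0 0';python3 -m handwheel '-4 -4 2 0 0 0 -1;-8 -8 2 0 0 0 -1;-8 -8 2 0 0 0 -1'; python3 -c "
from h import *
for n in ('top','scene'):
    p=arm.camera(n)
    for c,a in blobs(p,'blue'): print(n,c.round(1),a,ray(p,c[0],c[1],15).round(1)[:2])
    save(p,n+'19.png')
go(541,298,-.046)
cv2.imwrite('pics/scene19z.png',cv2.resize(p['color'][170:290,260:460,::-1],None,fx=4,fy=4,interpolation=cv2.INTER_CUBIC))"
```

```text
time_s: 25.28
ee_pos: [532.2, 127.4, 18.3]
tcp_rot: [1.246, 1.185, -1.244]
wrist_force: [-0.4, -0.4, 0.4]
gripper_width: 33.6
time_s: 25.7
ee_pos: [529.3, 126.8, 45.4]
tcp_rot: [1.241, 1.189, -1.249]
wrist_force: [-0.2, -0.2, -0.0]
gripper_width: 46.1
time_s: 26.12
ee_pos: [419.6, 99.8, 137.3]
tcp_rot: [1.243, 1.188, -1.244]
wrist_force: [-0.3, -1.1, -0.5]
gripper_width: 44.1
time_s: 26.37
ee_pos: [337.3, 18.9, 158.1]
tcp_rot: [1.242, 1.188, -1.242]
wrist_force: [0.1, -0.4, 0.3]
gripper_width: 27.5
top [409.7  88.5] 521 [1035.  -299.7]
top [256.8 248.8] 69 [536.1 139.2]
top [287.1 252. ] 68 [528.7  53.6]
top [314.1 254.6] 63 [523.1 -22.8]
scene [352.9 220.5] 38 [520.5 148.5]
scene [334.  230.8] 27 [513.5  64.1]
scene [358.3 361.5] 19 [ 929.7 -236.4]
t 26.47 p [335.7  18.1 157.8] yax [ 0.999 -0.048 -0.002] xax [-0.002  0.    -1.   ] F [ 0.5 -0.  -0. ] w 19.4 j [0.02 0.1  2.28 0.   0.76 0.07]
shift cm [20.53 27.99]
turn 0.002
```

View pics/scene19z.png

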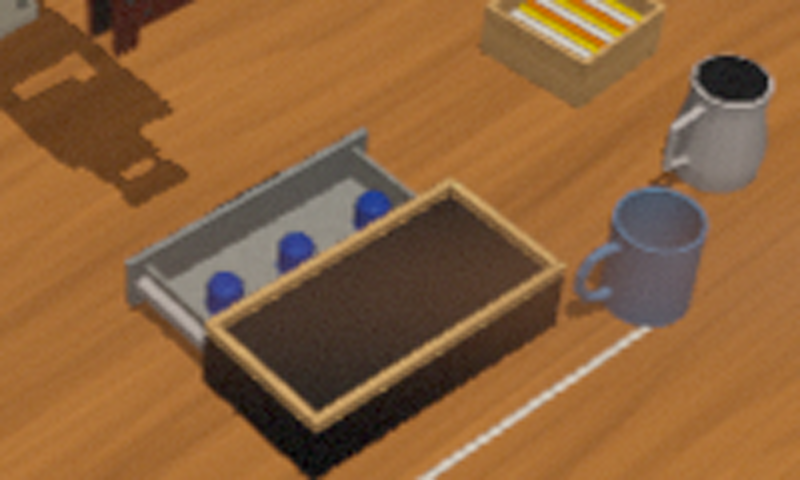

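View pics/top19.png

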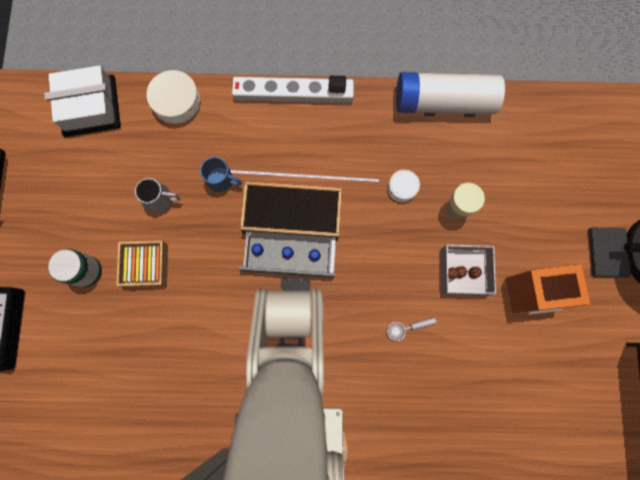

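View pics/scene19.png

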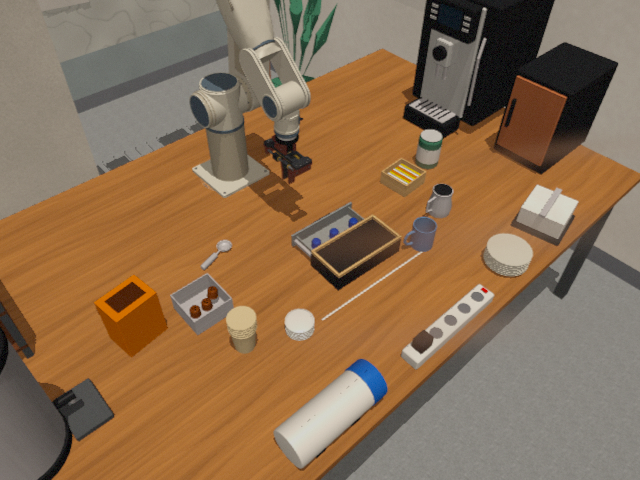

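```bash
python3 -m handwheel '7 3 0 0 0 1.578 1;7 3 0 0 0 1.578 1;7 3 0 0 0 1.578 1;7 3 -3 0 0 1.578 1;7 3 -5 0 0 1.578 1'; python3 -m handwheel '0 0 0 0 0 0.94 1;0 0 0 0 0 0.94 1;0 0 0 0 0 0.94 1;0 0 0 0 0 0.94 1;0 0 0 0 0 0.94 1'; python3 -c "
from h import *
go(410,50,np.pi/2-.0413)"
```

```text
time_s: 26.88
ee_pos: [407.8, 48.8, 107.8]
tcp_rot: [0.768, 1.428, -0.767]
wrist_force: [-1.0, -0.2, -0.5]
gripper_width: 49.1
time_s: 27.3
ee_pos: [408.8, 49.2, 108.2]
tcp_rot: [0.284, 1.55, -0.282]
wrist_force: [-0.3, 0.3, 0.3]
gripper_width: 82.4
t 27.3 p [408.8  49.2 108.2] yax [0.353 0.936 0.002] xax [ 0.003  0.001 -1.   ] F [-0.3  0.3  0.3] w 82.4 j [ 0.09  0.31  2.17  0.    0.66 -1.12]
shift cm [0.12 0.08]
turn 0.319
```

```bash
python3 -m handwheel '0 0 0 0 0 0.319 1;0 0 -3 0 0 0.319 1;0 0 -6 0 0 0.319 1;0 0 -8.4 0 0 0.319 1;0 0 -8.4 0 0 0.319 1'; python3 -c "
from h import *
go(555,44,np.pi/2-.0413)
p=arm.camera('scene')
cv2.imwrite('pics/scene20.png',cv2.resize(p['color'][150:290,240:440,::-1],None,fx=4,fy=4,interpolation=cv2.INTER_CUBIC))"
```

```text
time_s: 27.72
ee_pos: [407.4, 49.4, 21.4]
tcp_rot: [0.034, 1.573, -0.032]
wrist_force: [0.1, -0.4, 0.4]
gripper_width: 87.8
t 27.72 p [407.4  49.4  21.4] yax [0.041 0.999 0.001] xax [-0.002  0.001 -1.   ] F [ 0.1 -0.4  0.4] w 87.8 j [ 0.09  0.51  2.19  0.    0.44 -1.44]
shift cm [14.76 -0.54]
turn 0.0
```

View pics/scene20.png

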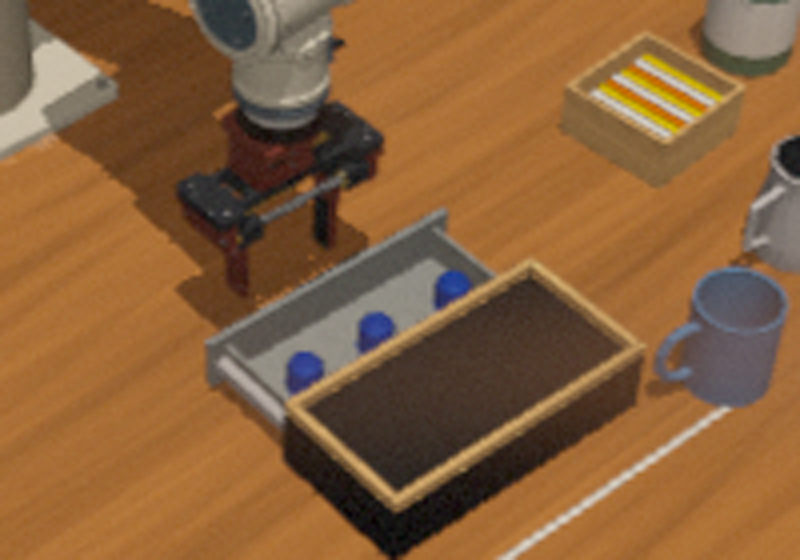

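```bash
python3 -m handwheel '1 0 0 0 0 0 1;2 -0.1 0 0 0 0 1;3 -0.1 0 0 0 0 1;4 -0.2 0 0 0 0 1;4.6 -0.2 0 0 0 0 1'; python3 -m handwheel '0.6 0 0 0 0 0 1;1.3 0 0 0 0 0 1;2 0 0 0 0 0 1;2.7 -0.1 0 0 0 0 1;3.4 -0.1 0 0 0 0 1';python3 -m handwheel '0.7 0 0 0 0 0 1;1.4 0 0 0 0 0 1;2.1 -0.1 0 0 0 0 1;2.8 -0.1 0 0 0 0 1;3.5 -0.1 0 0 0 0 1'; python3 -c "
from h import *
go(555,44,np.pi/2-.0413)
p=arm.camera('scene')
cv2.imwrite('pics/scene21.png',cv2.resize(p['color'][150:290,240:440,::-1],None,fx=4,fy=4,interpolation=cv2.INTER_CUBIC))"
```

```text
time_s: 28.18
ee_pos: [457.0, 47.4, 24.1]
tcp_rot: [0.034, 1.568, -0.032]
wrist_force: [-0.1, -0.1, -0.1]
gripper_width: 87.7
time_s: 28.6
ee_pos: [491.4, 46.2, 24.1]
tcp_rot: [0.034, 1.569, -0.032]
wrist_force: [-0.5, -0.5, 0.8]
gripper_width: 87.7
time_s: 29.02
ee_pos: [527.1, 45.2, 24.0]
tcp_rot: [0.034, 1.569, -0.032]
wrist_force: [-0.5, -0.9, -0.1]
gripper_width: 87.9
t 29.02 p [527.1  45.2  24. ] yax [0.042 0.999 0.002] xax [ 0.002  0.002 -1.   ] F [-0.5 -0.9 -0.1] w 87.9 j [ 0.06  0.6   1.94  0.    0.6  -1.47]
shift cm [ 2.79 -0.12]
turn 0.001
```

View pics/scene21.png

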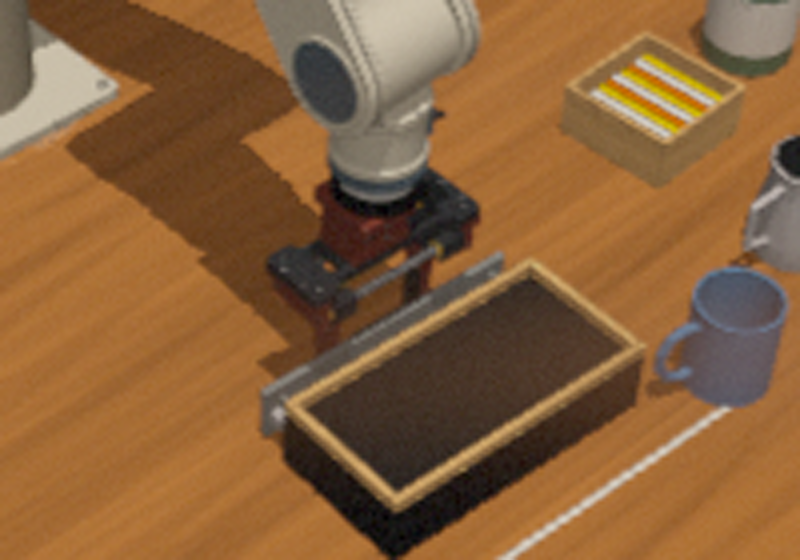

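Drawer is about 25–30 mm from shut, unit not moved. Continue slowly.

```bash
python3 -m handwheel '0.5 0 0 0 0 0 1;1 0 0 0 0 0 1;1.4 0 0 0 0 0 1;1.8 0 0 0 0 0 1;2.2 0 0 0 0 0 1'; python3 -m handwheel '0.2 0 0 0 0 0 1;0.4 0 0 0 0 0 1;0.6 0 0 0 0 0 1'; python3 -m handwheel '0.2 0 0 0 0 0 1;0.4 0 0 0 0 0 1;0.4 0 0 0 0 0 1';python3 -c "
from h import *
go(555,44,np.pi/2-.0413)
p=arm.camera('scene')
cv2.imwrite('pics/scene22.png',cv2.resize(p['color'][190:310,280:440,::-1],None,fx=5,fy=5,interpolation=cv2.INTER_CUBIC))"
```

```text
time_s: 29.48
ee_pos: [549.9, 45.0, 23.9]
tcp_rot: [0.034, 1.569, -0.032]
wrist_force: [-2.7, -0.8, 0.4]
gripper_width: 87.6
time_s: 29.73
ee_pos: [554.2, 45.0, 23.7]
tcp_rot: [0.035, 1.573, -0.033]
wrist_force: [-7.8, -0.2, 5.6]
gripper_width: 87.4
time_s: 29.98
ee_pos: [556.9, 45.0, 23.5]
tcp_rot: [0.035, 1.576, -0.033]
wrist_force: [-6.0, -0.0, 1.1]
gripper_width: 87.5
t 29.98 p [556.9  45.   23.5] yax [0.043 0.999 0.001] xax [-0.005  0.001 -1.   ] F [-6.  -0.   1.1] w 87.5 j [ 0.06  0.63  1.87  0.    0.65 -1.47]
shift cm [-0.19 -0.1 ]
turn 0.002
```

View pics/scene22.png

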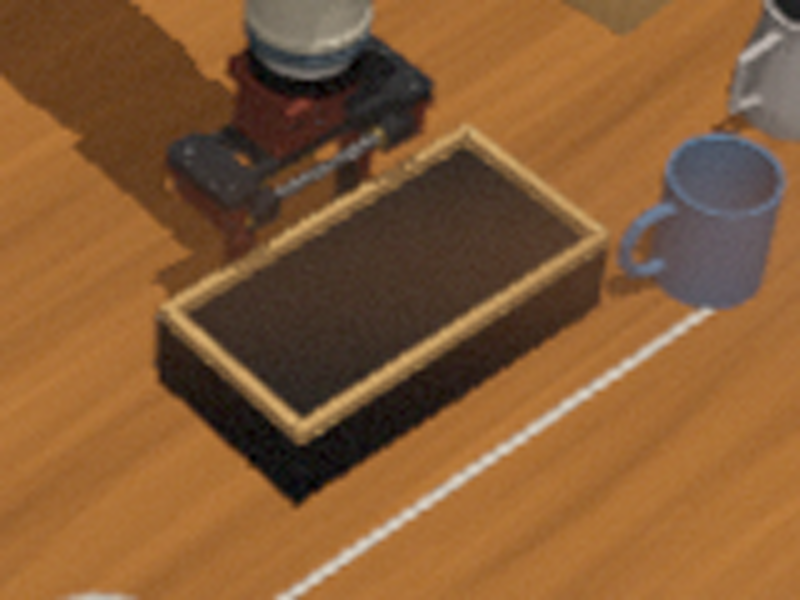

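```bash
cat >> h.py <<'E'
def gap(p,ys,x0=680,x1=785,dump=False):
    im=cv2.GaussianBlur(p["color"],(0,0),.6).astype(np.float32); out=[]
    for y in ys:
        xs=np.arange(x0,x1,.5)
        uv=np.array([proj(p,[x,y+ -0.0413*(x-760),0]) for x in xs],np.float32)
        s=cv2.remap(im,uv[:,0][None],uv[:,1][None],cv2.INTER_CUBIC)[0]
        b=s[:,2]; r=s[:,0]
        k=int(np.argmax(b)); base=np.median(b[max(0,k-60):k-12]) if k>20 else 60
        w=np.clip(b-0.5*(b[k]+45),0,None)*(abs(np.arange(len(xs))-k)<16); xt=(w*xs).sum()/w.sum()
        th=0.5*(np.median(r[max(0,k-24):max(1,k-12)])+30)
        j=k-12
        while j>0 and r[j]>th: j-=1
        xe=xs[j]+.5*(th-r[j])/max(1e-3,(r[j+1]-r[j]))
        out.append((y,round(xe,1),round(xt,1),round(xt-xe,1)))
        if dump: print(y,[(int(x),int(q),int(bb)) for x,q,bb in zip(xs[::6],r[::6],b[::6])])
    return out
E
python3 - <<'E'
from h import *
p=arm.camera("scene")
for o in gap(p,range(-80,171,25)): print(o)
gap(p,[-30],dump=True)
E
```

```text
(-80, np.float64(706.1), np.float64(755.2), np.float64(49.1))
(-55, np.float64(707.6), np.float64(756.2), np.float64(48.7))
(-30, np.float64(708.4), np.float64(757.1), np.float64(48.7))
(-5, np.float64(709.8), np.float64(757.9), np.float64(48.1))
(20, np.float64(711.1), np.float64(759.2), np.float64(48.0))
(45, np.float64(712.4), np.float64(760.4), np.float64(48.0))
(70, np.float64(711.9), np.float64(761.3), np.float64(49.3))
(95, np.float64(712.7), np.float64(761.9), np.float64(49.2))
(120, np.float64(713.7), np.float64(763.3), np.float64(49.6))
(145, np.float64(714.4), np.float64(764.5), np.float64(50.1))
(170, np.float64(714.0), np.float64(765.2), np.float64(51.2))
-30 [(680, 27, 21), (683, 25, 21), (686, 24, 21), (689, 21, 17), (692, 22, 16), (695, 23, 16), (698, 25, 20), (701, 24, 18), (704, 35, 19), (707, 76, 27), (710, 135, 43), (713, 163, 51), (716, 168, 52), (719, 165, 52), (722, 165, 52), (725, 166, 51), (728, 169, 53), (731, 170, 53), (734, 168, 51), (737, 167, 50), (740, 167, 49), (743, 171, 52), (746, 177, 58), (749, 181, 66), (752, 187, 103), (755, 197, 151), (758, 202, 167), (761, 188, 120), (764, 176, 73), (767, 171, 55), (770, 171, 56), (773, 171, 55), (776, 170, 54), (779, 170, 53), (782, 168, 52)]
```

```bash
python3 -m handwheel '0.4 0 0 0 0 0 1;0.9 0 0 0 0 0 1;1.4 0 0 0 0 0 1;1.9 -0.1 0 0 0 0 1;2.4 -0.1 0 0 0 0 1';python3 -m handwheel '0.4 0 0 0 0 0 1;0.7 0 0 0 0 0 1;1 0 0 0 0 0 1;1.2 -0.1 0 0 0 0 1;1.2 -0.1 0 0 0 0 1'
python3 - <<'E'
from h import *
go(595,43,np.pi/2-.0413)
p=arm.camera("scene")
for o in gap(p,range(-80,171,25)): print(o)
E
```

```text
time_s: 30.5
ee_pos: [579.4, 44.0, 23.1]
tcp_rot: [0.034, 1.579, -0.033]
wrist_force: [-7.7, 1.2, 2.8]
gripper_width: 88.0
time_s: 30.92
ee_pos: [590.6, 43.2, 22.9]
tcp_rot: [0.034, 1.581, -0.032]
wrist_force: [-4.5, 1.0, 1.0]
gripper_width: 88.1
t 30.92 p [590.6  43.2  22.9] yax [0.042 0.999 0.001] xax [-0.011  0.001 -1.   ] F [-4.5  1.   1. ] w 88.1 j [ 0.05  0.66  1.79  0.    0.7  -1.48]
shift cm [ 0.44 -0.02]
turn 0.001
(-80, np.float64(740.3), np.float64(755.2), np.float64(14.9))
(-55, np.float64(741.7), np.float64(756.2), np.float64(14.5))
(-30, np.float64(742.6), np.float64(757.1), np.float64(14.4))
(-5, np.float64(742.9), np.float64(758.0), np.float64(15.0))
(20, np.float64(743.6), np.float64(759.1), np.float64(15.6))
(45, np.float64(744.8), np.float64(760.4), np.float64(15.6))
(70, np.float64(745.9), np.float64(761.3), np.float64(15.3))
(95, np.float64(747.0), np.float64(761.9), np.float64(14.9))
(120, np.float64(748.2), np.float64(763.3), np.float64(15.1))
(145, np.float64(748.8), np.float64(764.4), np.float64(15.6))
(170, np.float64(748.9), np.float64(765.2), np.float64(16.4))
```

```bash
python3 -m handwheel '0.3 0 0 0 0 0 1;0.6 0 0 0 0 0 1;0.9 0 0 0 0 0 1;1.0 0 0 0 0 0 1;1.0 0 0 0 0 0 1'
python3 - <<'E'
from h import *
go(601,43,np.pi/2-.0413)
p=arm.camera("scene")
for o in gap(p,range(-80,171,25)): print(o)
E
```

```text
time_s: 31.38
ee_pos: [600.1, 43.3, 22.7]
tcp_rot: [0.034, 1.582, -0.032]
wrist_force: [-4.1, -0.7, 0.2]
gripper_width: 87.6
t 31.38 p [600.1  43.3  22.7] yax [0.042 0.999 0.001] xax [-0.011  0.001 -1.   ] F [-4.1 -0.7  0.2] w 87.6 j [ 0.05  0.67  1.77  0.    0.71 -1.48]
shift cm [ 0.09 -0.03]
turn 0.001
(-80, np.float64(745.8), np.float64(755.3), np.float64(9.5))
(-55, np.float64(747.2), np.float64(756.5), np.float64(9.3))
(-30, np.float64(747.2), np.float64(757.3), np.float64(10.0))
(-5, np.float64(748.3), np.float64(758.1), np.float64(9.8))
(20, np.float64(749.6), np.float64(759.2), np.float64(9.6))
(45, np.float64(750.5), np.float64(760.5), np.float64(10.0))
(70, np.float64(751.2), np.float64(761.4), np.float64(10.2))
(95, np.float64(751.1), np.float64(762.1), np.float64(11.0))
(120, np.float64(-11897.2), np.float64(763.4), np.float64(12660.6))
(145, np.float64(-14355.3), np.float64(764.6), np.float64(15120.0))
(170, np.float64(-144.4), np.float64(765.4), np.float64(909.7))
```

```bash
python3 -m handwheel '0.2 0 0 0 0 0 1;0.35 0 0 0 0 0 1;0.4 0 0 0 0 0 1;0.4 0 0 0 0 0 1';  python3 - <<'E'
from h import *
st()
p=arm.camera("scene")
c=p['color'][225:325,320:440,::-1]
cv2.imwrite('pics/scene23.png',cv2.resize(c,None,fx=6,fy=6,interpolation=cv2.INTER_CUBIC))
t=arm.camera('top')
cv2.imwrite('pics/top23.png',cv2.resize(t['color'][150:250,190:390,::-1],None,fx=4,fy=4,interpolation=cv2.INTER_CUBIC))
gap(p,[-60,45,150],x0=735,dump=True)
E
```

```text
time_s: 31.77
ee_pos: [603.6, 43.3, 22.5]
tcp_rot: [0.034, 1.583, -0.032]
wrist_force: [-5.6, 0.3, 2.2]
gripper_width: 87.8
t 31.77 p [603.6  43.3  22.5] yax [0.042 0.999 0.001] xax [-0.012  0.001 -1.   ] F [-5.6  0.3  2.2] w 87.8 j [ 0.05  0.68  1.76  0.    0.72 -1.48]
-60 [(735, 12, 12), (738, 13, 12), (741, 18, 17), (744, 18, 18), (747, 16, 19), (750, 48, 44), (753, 109, 95), (756, 178, 151), (759, 191, 137), (762, 180, 86), (765, 173, 57), (768, 170, 53), (771, 170, 55), (774, 170, 55), (777, 170, 56), (780, 170, 55), (783, 171, 54)]
45 [(735, 23, 14), (738, 26, 18), (741, 28, 21), (744, 24, 19), (747, 24, 19), (750, 22, 18), (753, 31, 26), (756, 83, 71), (759, 160, 138), (762, 194, 150), (765, 187, 102), (768, 176, 59), (771, 174, 57), (774, 173, 56), (777, 170, 54), (780, 168, 51), (783, 165, 51)]
150 [(735, 58, 24), (738, 54, 22), (741, 55, 24), (744, 54, 24), (747, 53, 23), (750, 51, 23), (753, 51, 23), (756, 49, 23), (759, 75, 51), (762, 122, 100), (765, 178, 147), (768, 184, 127), (771, 175, 81), (774, 169, 58), (777, 166, 53), (780, 165, 53), (783, 163, 52)]
```

View pics/scene23.png

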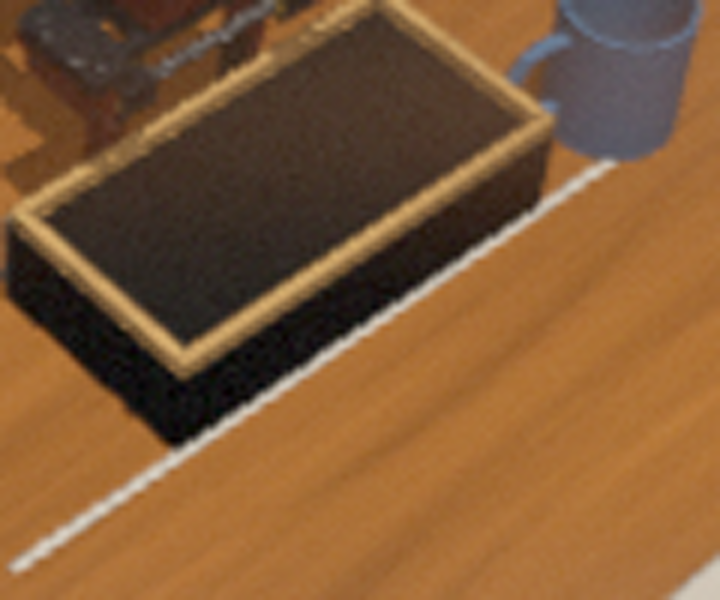

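View pics/top23.png

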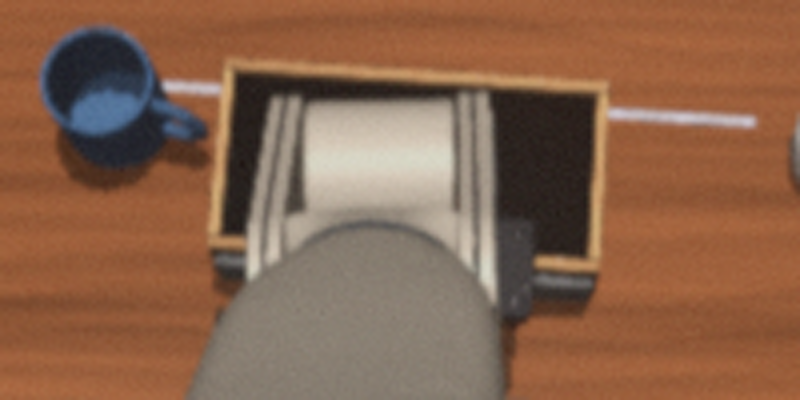

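```bash
python3 -m handwheel '0.15 0 0 0 0 0 1;0.25 0 0 0 0 0 1;0.3 0 0 0 0 0 1;0.3 0 0 0 0 0 1';  python3 - <<'E'
from h import *
st()
p=arm.camera("scene")
gap(p,[-60,-8,45,98,150],x0=741,dump=True)
E
```

```text
time_s: 32.2
ee_pos: [605.8, 43.3, 22.6]
tcp_rot: [0.034, 1.584, -0.033]
wrist_force: [-6.5, -0.2, 2.7]
gripper_width: 88.1
t 32.2 p [605.8  43.3  22.6] yax [0.042 0.999 0.001] xax [-0.014  0.001 -1.   ] F [-6.5 -0.2  2.7] w 88.1 j [ 0.05  0.68  1.75  0.    0.72 -1.48]
-60 [(741, 18, 17), (744, 19, 18), (747, 16, 17), (750, 25, 26), (753, 65, 56), (756, 138, 110), (759, 175, 120), (762, 180, 84), (765, 172, 56), (768, 170, 53), (771, 169, 54), (774, 169, 54), (777, 170, 55), (780, 171, 56), (783, 173, 56)]
-8 [(741, 20, 13), (744, 20, 15), (747, 17, 16), (750, 19, 17), (753, 29, 23), (756, 72, 59), (759, 134, 105), (762, 170, 108), (765, 175, 70), (768, 173, 56), (771, 172, 54), (774, 170, 54), (777, 171, 54), (780, 170, 54), (783, 169, 54)]
45 [(741, 25, 16), (744, 26, 21), (747, 26, 23), (750, 26, 21), (753, 26, 20), (756, 44, 36), (759, 102, 82), (762, 168, 122), (765, 183, 98), (768, 177, 60), (771, 173, 54), (774, 171, 52), (777, 169, 53), (780, 168, 53), (783, 166, 52)]
98 [(741, 38, 22), (744, 39, 24), (747, 35, 21), (750, 35, 20), (753, 35, 20), (756, 35, 21), (759, 50, 35), (762, 93, 68), (765, 149, 96), (768, 170, 80), (771, 172, 55), (774, 170, 51), (777, 167, 51), (780, 165, 52), (783, 163, 51)]
150 [(741, 54, 26), (744, 54, 27), (747, 53, 25), (750, 52, 26), (753, 51, 26), (756, 49, 26), (759, 57, 35), (762, 88, 66), (765, 146, 114), (768, 172, 114), (771, 173, 80), (774, 168, 57), (777, 167, 54), (780, 166, 55), (783, 164, 54)]
```

```bash
python3 -m handwheel '-0.3 0 0 0 0 0 1;-1 0 0 0 0 0 1;-4 0 0 0 0 0 1;-8 0 0 0 0 0 1;-12 0 0 0 0 0 1'; python3 -m handwheel '-4 0 3 0 0 0 1;-8 0 6 0 0 0 1;-10 -3 10 0 0 0 1;-10 -6 14 0 0 0 1;-10 -10 14 0 0 0 1'; python3 -m handwheel '0 0 0 0 0 0 1;0 0 0 0 0 0 1;0 0 0 0 0 0 1;0 0 0 0 0 0 1;0 0 0 0 0 0 1'
python3 - <<'E'
from h import *
st()
p=arm.camera("scene"); save(p,'scene24.png')
cv2.imwrite('pics/scene24z.png',cv2.resize(p['color'][190:325,300:440,::-1],None,fx=4.4,fy=4.4,interpolation=cv2.INTER_CUBIC))
t=arm.camera('top');save(t,'top24.png')
cv2.imwrite('pics/top24z.png',cv2.resize(t['color'][150:270,190:390,::-1],None,fx=4,fy=4,interpolation=cv2.INTER_CUBIC))
gap(p,[-60,45,150],x0=747,dump=True)
z=dict(unit_rear_left=0,unit_rear_right=0,line=0,mug=0,lids=0,cups=0,jug=0,spoon=0,carton=0,tin=0)
for k in z:
  for n,q in(('T',t),('S',p)):
    r=arm.mark_of(q,k)
    if r: y,x=r[0]["centre"]; print(n,k,round(r[0]["confidence"],2),ray(q,x,y,0).round(0)[:2])
E
```

```text
time_s: 32.67
ee_pos: [485.6, 43.3, 22.9]
tcp_rot: [0.034, 1.581, -0.032]
wrist_force: [0.3, 0.5, -0.4]
gripper_width: 88.0
time_s: 33.08
ee_pos: [387.2, -36.2, 156.9]
tcp_rot: [0.031, 1.577, -0.03]
wrist_force: [1.5, -0.3, -1.4]
gripper_width: 87.9
time_s: 33.5
ee_pos: [386.8, -35.2, 156.0]
tcp_rot: [0.03, 1.578, -0.028]
wrist_force: [0.3, -0.1, -1.2]
gripper_width: 87.6
t 33.5 p [386.8 -35.2 156. ] yax [0.037 0.999 0.001] xax [-0.008  0.001 -1.   ] F [ 0.3 -0.1 -1.2] w 87.6 j [-0.12  0.19  2.18  0.    0.79 -1.66]
-60 [(747, 12, 13), (750, 25, 19), (753, 63, 54), (756, 137, 110), (759, 175, 121), (762, 180, 85), (765, 173, 58), (768, 171, 56), (771, 170, 54), (774, 169, 53), (777, 170, 53), (780, 170, 54), (783, 173, 56)]
45 [(747, 23, 16), (750, 19, 15), (753, 23, 17), (756, 42, 33), (759, 102, 80), (762, 170, 123), (765, 184, 99), (768, 178, 62), (771, 174, 55), (774, 172, 56), (777, 170, 56), (780, 167, 52), (783, 164, 48)]
150 [(747, 54, 25), (750, 54, 27), (753, 54, 25), (756, 52, 22), (759, 59, 31), (762, 88, 64), (765, 146, 114), (768, 173, 115), (771, 175, 80), (774, 169, 56), (777, 167, 52), (780, 166, 54), (783, 164, 52)]
S unit_rear_left 0.82 [765. 175.]
S unit_rear_right 0.65 [ 755. -100.]
S line 0.72 [768.  10.]
T mug 0.82 [744. 263.]
S mug 0.6 [721. 269.]
T lids 0.73 [ 730. -279.]
S lids 0.87 [ 727. -278.]
T cups 0.68 [ 663. -435.]
S cups 0.71 [ 661. -425.]
T jug 0.67 [ 663. -427.]
S jug 0.82 [676. 415.]
T spoon 0.71 [ 320. -283.]
S spoon 0.68 [ 324. -294.]
S carton 0.56 [ 444. -644.]
T tin 0.9 [460. 625.]
S tin 0.88 [448. 630.]
```

View pics/scene24z.png

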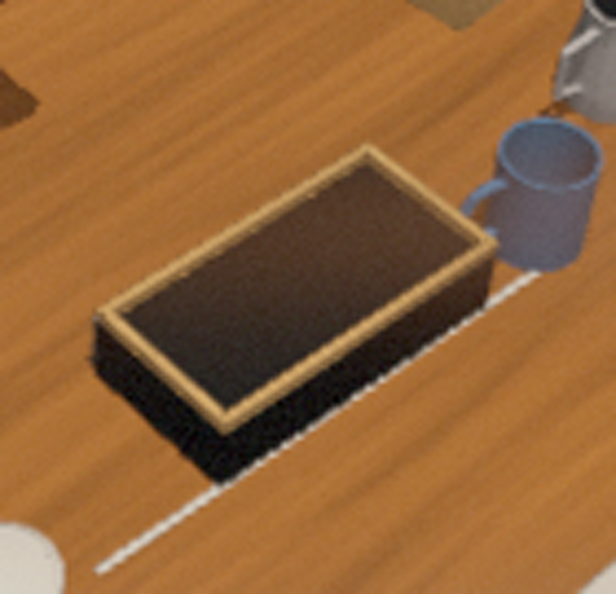

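View pics/top24z.png

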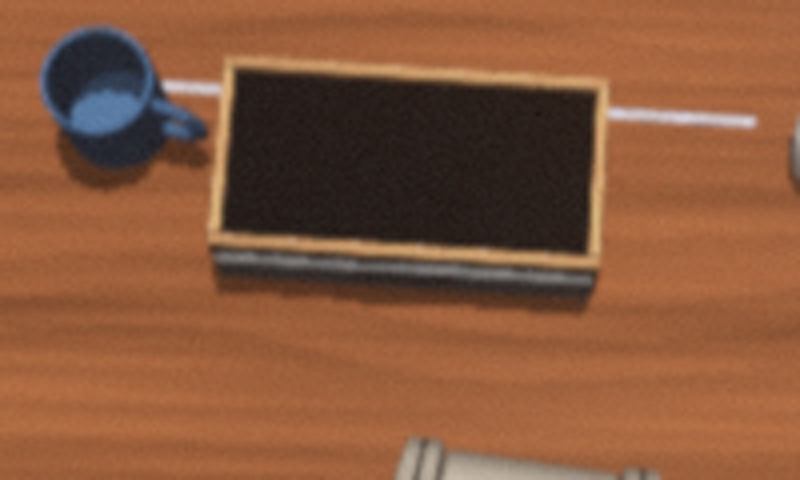

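View pics/top24.png

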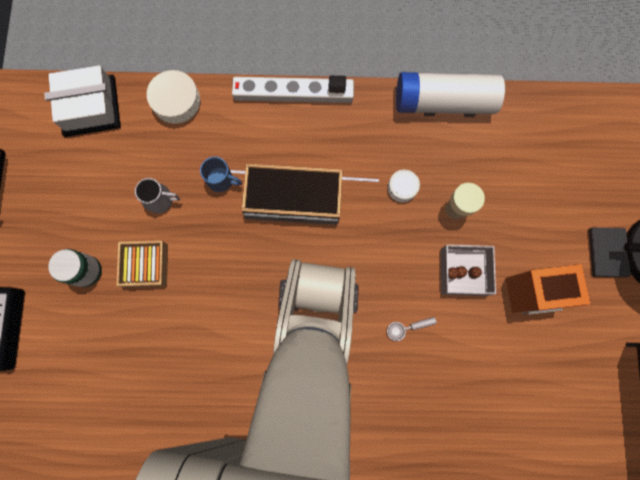

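Run:
```python
from h import *
for n in ('top','scene'):
    p=arm.camera(n)
    print(n,[(c.round(0),a) for c,a in blobs(p,'blue')])
print(arm.sign_off())
```

```text
top [(array([410.,  88.]), np.int32(521))]
scene [(array([357., 362.]), np.int32(27))]
the job is handed in; nothing more can be done
None
```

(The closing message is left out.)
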